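# Unpile the laundry things and put each back in its place

### The job

I piled these on the drawer unit while I wiped the shelf: take the pile apart and put everything back where it lives. The dosing cup goes in the little steel saucer, mouth down as it is now, the glass jar upright on the cork coaster, the bar of soap flat in the soap dish and the long tin flat in the long white tray. Set each down without dropping or tipping it, and leave the chrome door stopper and the blue scraper where they are.

Things in the scene. Friction and masses are not known exactly. Their poses are not given: they have to be found in the camera images.
- dosing_cup: dosing cup of white plastic, turned mouth down, a slightly tapered round cup 40 mm across at its mouth (below) and 35 mm across its closed end (on top), 38 mm tall. Origin: centre of its rim, at the bottom as it stands; z up. At the start it is the top of the pile, on the jar's lid.
- jar: glass jar of washing tablets with a steel screw-top lid, round, 54 mm across, 66 mm tall with the lid (straight glass side up to 44 mm, lid from 49 mm). Origin: centre of its underside; z up. At the start it stands on the soap.
- soap: bar of plain yellowish laundry soap, 92 (its x) x 56 (its y) x 28 mm (z). Origin: centre of its underside. At the start it lies on the tin, lengthways, its ends showing either side of the jar.
- tin: long aluminium tin with its lid on, 130 (its x) x 64 (its y) x 42 mm (z). Origin: centre of its underside. At the start it is the bottom of the pile and stands on the flat top of a white plastic drawer unit, 260 (about along world x) x 220 mm, 100 mm above the table, within 45 mm of the middle of that top; the pile's top is about 274 mm above the table.
- saucer: round steel drip saucer for the dosing cup, fixed on the table; 70 mm across outside, flat inner floor 62 mm across and 3 mm above the table, rim 10 mm high. Origin: centre of its underside, on the table; z up.
- coaster: round flat cork coaster for the jar, 84 mm across, 6 mm thick, fixed on the table. Origin: centre of its underside, on the table; z up.
- soap_dish: white ceramic soap dish, fixed on the table; outside 124 (its x) x 88 mm (its y), walls 5 mm thick and 14 mm high, inside 114 x 78 mm; five drain ribs across it, and the soap lies on their tops, 8 mm above the table. Origin: centre of its underside, on the table.
- long_tray: long white plastic tray for the tin, fixed on the table; outside 156 (its x) x 90 mm (its y), walls 3 mm thick and 14 mm high, inside 150 x 84 mm, floor 3 mm above the table. Origin: centre of its underside, on the table.
- door_stopper: bystander, loose: chrome door stopper with a black rubber ring, a waisted round post 48 mm across its foot, 46 mm tall, standing among the places. Origin: centre of its underside.
- scraper: bystander, loose: blue silicone scraper lying on the drawer unit's top beside the pile (on the pile's -y side), 154 mm long (its x, blade towards +x), 36 mm wide at the blade, 12 mm thick. Origin: on its underside, 75 mm from the handle's end.
There are look-alikes about, which are no part of the job. Leave any green look-alike of the jar alone. What is shaped like the long_tray but black is not meant.

How it is judged:
At the end, for the whole second after the job is handed in: All four released, at rest, level within 6 degrees and seated (height within 3 mm): cup mouth down in the saucer (centres within 14 mm), jar upright on the coaster (16 mm), soap on the dish's ribs (17 mm, lengthways within 0.35 rad), tin in the long tray (16 mm, lengthways within 0.3 rad) (horizontal distance between dosing_cup and saucer below 0.014 m and z of dosing_cup in the frame of saucer between 0 and 0.006 m and angle between each of dosing_cup, jar, soap, tin's own z axis and vertical below 0.1 rad and linear speed of each of dosing_cup, jar, soap, tin below 0.02 m/s and contact force between each of dosing_cup, jar, soap, tin and the fingers below 0.05 N and horizontal distance between jar and coaster below 0.016 m and z of jar in the frame of coaster between 0.003 and 0.009 m and horizontal distance between soap and soap_dish below 0.017 m and z of soap in the frame of soap_dish between 0.005 and 0.011 m and angle between the x axis of soap and the x axis of soap_dish, either way round below 0.35 rad and horizontal distance between tin and long_tray below 0.016 m and z of tin in the frame of long_tray between 0 and 0.006 m and angle between the x axis of tin and the x axis of long_tray, either way round below 0.3 rad); the robot touches nothing.
It fails at once if one of the four things is dropped: it falls freely from more than about 15 mm ((contact force between tin and anything else below 0.05 N and linear speed of tin above 0.55 m/s) or (contact force between soap and anything else below 0.05 N and linear speed of soap above 0.55 m/s) or (contact force between jar and anything else below 0.05 N and linear speed of jar above 0.55 m/s) or (contact force between dosing_cup and anything else below 0.05 N and linear speed of dosing_cup above 0.55 m/s)).
It fails at once if one of the four things is tipped over (leans more than about 35 degrees) (angle between any of tin, soap, jar, dosing_cup's own z axis and vertical above 0.6 rad).
It fails at once if the door stopper is moved by more than 15 mm (distance of door_stopper from where it was at the start of the episode above 0.015 m).
It fails at once if the blue scraper is moved by more than 15 mm (distance of scraper from where it was at the start of the episode above 0.015 m).
It also fails if it takes over 122 s, if anything falls off the work surface, if the arm or the gripper's body presses on something with over 40 N, if the wrist force passes 120 N, or if a joint passes its speed limit or range.

### The arm

A 6-joint arm with a two-finger parallel gripper is mounted at the origin on the work surface. World frame = base frame: x ahead of the robot, y to its left, z up, the work surface at z = 0. Lengths are in m, angles in rad, forces in N, time in s.
With the tool pointing down it reaches from about 0.35 to 0.775 m from the base axis. Payload 5.5 kg.
Tool frame: the origin (TCP) lies midway between the tips of the shut fingers; the grasp point (between the pads) lies 19 mm behind it; z points along the fingers, x is the direction in which the jaws open and shut, and the axes are right-handed (so a half turn about z gives the same grasp; the last joint's range is limited). The gripper opens to 85 mm and grips with 20 to 120 N. Pads are 22 mm wide; open, the fingers measure 114 mm over their backs; the gripper's body (76 mm by 85 mm) begins 54 mm behind the grasp point. The pads swing forward as they close: fully open they stand 13 mm farther back than shut.
Start: joints at [-1.375, 0.313, 0.046, 1.304, 0, 1.431], TCP at [0.189, -0.543, 0.231] pointing down, gripper open.
Joint ranges: [-2.76, 2.76], [-0.86, 1.69], [-1.03, 1.26], [-2.2, 2.34], [-1.47, 1.5], [-3.14, 3.14]. Speed limits (rad/s): [2.57, 2.57, 3.14, 3.14, 3.14, 3.14].

### API

Orientations are given as a unit quaternion [w, x, y, z].
In Python, from workcell import env gives the robot as it stands.
- The arm moves only by the tool servo_tool, never from a script. Its argument "targets" is a list of rows, each an object with "xyz": the shift along the tool's x, y, z in m, a list of three; "twist": the turn, a rotation vector about the tool's x, y, z in rad, a list of three; "jaw": the opening, from 0 (shut) to 1 (fully open). A call has 1 to 12 rows; each row is the pose to reach, as a shift and turn from the pose commanded when the call began, along the tool's axes at that moment; what a row does not reach only later rows make up. A row lasts 1/12 s, in which the tool goes at most 41.7 mm and 7.16 degrees, less where a joint would pass 70% of its speed; a pose out of reach is approached as far as the arm can. A call with a gripper value outside its range is refused whole. The fingers move at their own pace and stop on an object; "squeeze" is the grip in N (left out, the last holds). Time passes only in rows, so rows that repeat a pose let the fingers close. It gives the time, the measured TCP pose, the force and the opening at its end, in the units of the state.
- env.get_state(): the state, without advancing time (a new reading comes with each control period).
- env.read_camera(name): name is "side" or "top"; returns a dict with "color" (384x512x3 uint8, red, green, blue), "depth" (384x512 float32, m along the optical axis (not along the pixel's ray), 0 where there is no reading), "fx", "fy", "cx", "cy" (pixels), "k1" (the pictures are not rectified: a ray, as slopes to the right and down, at radius r is drawn at 1 + k1 r^2 times it, then the intrinsics apply), "eye" and "attitude" of the camera in the world. Camera axes: x right, y down, z forward; pixel columns grow to the right and rows downward; lengths in m; the calibration is good to about 2 mm. A picture is of the moment at which its call begins.
- env.hand_in(): hands the job in, once; it reports no verdict.
The state is a dict: "clock": time; "joint_pos": joint angles; "qvel": joint speeds; "tau": joint torques, N m; "tcp_pos": TCP position; "orientation": TCP orientation; "wrist_force": force on the tool from outside, world axes, zero at the start; "ft_torque": the same for the moment, N m; "finger_gap": finger opening in m.
Only numpy, scipy, OpenCV 4.12 (cv2) and the standard library are available. Lean on these libraries where they do the work, as an engineer would, in place of code of your own. Each camera call takes 0.05 s, during which the arm holds its last target. There are 200 camera calls.

## Working session

There is one attempt and no reset: what is moved stays moved. The work goes in short steps, Python scripts to look and compute and a tool call to move; the robot and the scene stay as the last step left them, time stands still between calls to the robot, and variables do not carry over. Pictures are saved under pics/ and viewed, about 12 in all and at most 16, crops included, and the job is handed in when it is done.

Besides the shell and the picture viewer there is one more tool, called after ">>>" by a JSON object that holds its "method" and its "body", one argument or row to a line. servo_tool: Moves the arm, as the interface text tells. Its arguments: {"type":"object","properties":{"targets":{"type":"array","items":{"type":"object","properties":{"xyz":{"type":"array","items":{"type":"number"}},"twist":{"type":"array","items":{"type":"number"}},"jaw":{"type":"number"}}}},"squeeze":{"type":"number"}},"required":["targets"]}

```bash
mkdir -p pics; ls; cat > h.py <<'E'
import numpy as np, cv2
from workcell import env
from scipy.spatial.transform import Rotation as R
def cam(n): 
    c=env.read_camera(n); q=np.array(c['attitude']).ravel()
    c['R']=R.from_quat([q[1],q[2],q[3],q[0]]).as_matrix() if q.size==4 else q.reshape(3,3)
    return c
def K(c): return np.array([[c['fx'],0,c['cx']],[0,c['fy'],c['cy']],[0,0,1.]])
def rays(c,uv):
    p=cv2.undistortPoints(np.array(uv,float).reshape(-1,1,2),K(c),np.array([c['k1'],0,0,0.])).reshape(-1,2)
    return np.c_[p,np.ones(len(p))]@c['R'].T
def onplane(c,uv,z):
    d=rays(c,uv); e=np.array(c['eye']); return e+d*((z-e[2])/d[:,2])[:,None]
def cloud(c):
    h,w=c['depth'].shape; u,v=np.meshgrid(np.arange(w),np.arange(h))
    d=rays(c,np.c_[u.ravel(),v.ravel()]); return (np.array(c['eye'])+d*c['depth'].reshape(-1,1)).reshape(h,w,3)
def save(n,img): cv2.imwrite('pics/'+n+'.png',cv2.cvtColor(img,cv2.COLOR_RGB2BGR))
E
python3 - <<'E'
from h import *
for n in('top','side'):
    c=cam(n); save(n+'0',c['color']); print(n,c['eye'],c['attitude'],c['fx'],c['k1'],c['cx'],c['cy'])
    np.save(n+'.npy',cloud(c)); np.save(n+'c.npy',c['color'])
s=env.get_state(); print(s)
E
```

```text
pics
top [0.28264823 0.01835756 1.2827324 ] [-0.05207735  0.71530183 -0.69566001  0.04109016] 393.0771543594397 -0.10579614578613113 254.0830486796655 192.9951331888662
side [0.17886847 0.83690617 1.07597697] [ 0.04906543 -0.1473091   0.92020156 -0.35933507] 449.37401499909015 -0.12121833863352631 254.93837328836767 195.6784875662869
{'clock': 0.1, 'joint_pos': array([-1.37461498e+00,  3.13942468e-01,  4.50762428e-02,  1.30361593e+00,
        4.38202722e-05,  1.43119046e+00]), 'qvel': array([-8.27904000e-04, -1.49252715e-03,  4.41008777e-03,  9.33032442e-05,
       -3.77123225e-04,  5.32184197e-04]), 'tau': array([ 3.85009887e-03, -4.81724596e+01,  2.99243528e+01,  1.27521035e-02,
        1.04051790e-05, -2.73192455e-06]), 'tcp_pos': array([ 0.1893778 , -0.54242308,  0.2304816 ]), 'orientation': array([-5.94858216e-04,  8.15325562e-01, -5.79002174e-01, -5.97601192e-04]), 'wrist_force': array([0.26986315, 1.22811543, 0.07458218]), 'ft_torque': array([-0.00618879,  0.01078208, -0.05325079]), 'finger_gap': 0.08553961830879277}
```

View pics/top0.png

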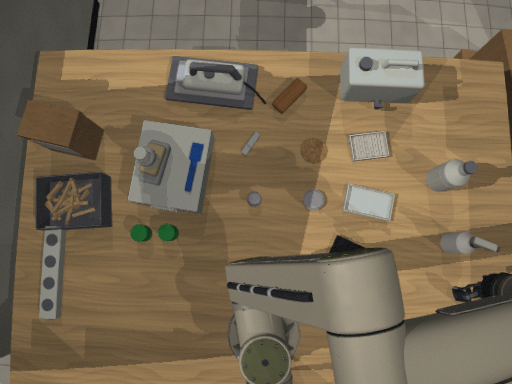

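View pics/side0.png

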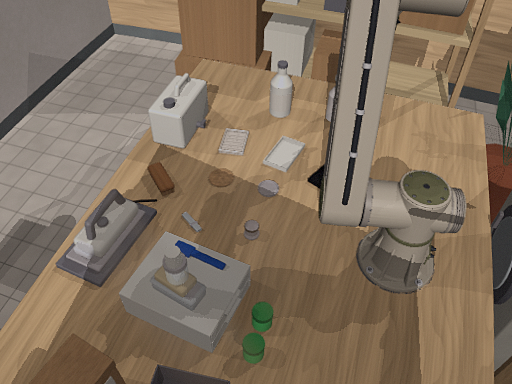

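The top view shows the pile at (150,160) on the drawer unit, with the scraper at (195,165). The places are the saucer (313,199), coaster (313,150), soap dish (368,146) and white tray (369,202). The stopper is at (254,199). Look-alikes are the green jars (141,232) and (168,232), and the black crate (73,200); other clutter is the grey clip (250,143). I choose the white, ribbed and cork ones.

```bash
cat > m.py <<'E'
from h import *
P=np.load('top.npy'); C=np.load('topc.npy'); S=np.load('side.npy'); SC=np.load('sidec.npy')
def rect(P,m,name,zs=None):
    m=m&np.isfinite(P[...,2])
    n,l,st,_=cv2.connectedComponentsWithStats(m.astype(np.uint8)); 
    i=1+np.argmax(st[1:,4]); q=P[l==i]; 
    r=cv2.minAreaRect((q[:,:2]*1000).astype(np.float32)); 
    print(name,len(q),'med',q.mean(0).round(4),'z',np.percentile(q[:,2],[5,50,95]).round(4),'rect',np.round(r[0],1),np.round(r[1],1),round(r[2],1))
def box(P,u0,u1,v0,v1):
    m=np.zeros(P.shape[:2],bool); m[v0:v1,u0:u1]=1; return m
z=P[...,2]; hsv=cv2.cvtColor(C,cv2.COLOR_RGB2HSV); s=hsv[...,1]
rect(P,box(P,340,396,125,165)&(s<90)&(hsv[...,2]>90),'dish')
rect(P,box(P,338,402,178,226)&(s<90)&(hsv[...,2]>90),'tray')
rect(P,box(P,296,332,183,215)&(s<75),'saucer')
rect(P,box(P,240,270,185,212)&(z>.01),'stopper')
rect(P,box(P,296,332,133,166)&(z>.0035),'coaster')
rect(P,box(P,115,215,115,215)&(z>.09)&(z<.13),'drawer')
rect(P,box(P,115,215,115,215)&(z>.105)&(hsv[...,0]>100)&(s>120),'scraper')
b=box(P,115,215,115,215)
rect(P,b&(z>.265),'cup');rect(P,b&(z>.225)&(z<.245),'lid');rect(P,b&(z>.16)&(z<.18),'soap');rect(P,b&(z>.138)&(z<.15),'tin');rect(P,b&(z>.138)&(z<.18),'tin+soap')
z=S[...,2];b=box(S,110,260,235,350);print('side')
rect(S,b&(z>.265),'cup');rect(S,b&(z>.225)&(z<.245),'lid');rect(S,b&(z>.162)&(z<.18),'soap');rect(S,b&(z>.138)&(z<.15),'tin');rect(S,b&(z>.09)&(z<.11),'drawer')
a=cv2.resize(C[110:240,110:280],None,fx=3,fy=3);d=cv2.resize(C[110:240,280:410],None,fx=3,fy=3)
e=cv2.resize(SC[225:345,110:260],None,fx=2,fy=2);save('crop1',np.hstack([a[:390,:400],d]))
E
python3 m.py
```

```text
dish 1018 med [ 0.6213 -0.3374  0.0111] z [0.0024 0.0082 0.0162] rect [ 500.6 -170. ] [131.1 561. ] 36.0
tray 1408 med [ 0.4313 -0.3348  0.0097] z [-0.0004  0.0043  0.0149] rect [ 401.4 -195.9] [143.8 468.4] 11.9
saucer 379 med [ 0.4368 -0.1526  0.0083] z [-0.0009  0.0047  0.0115] rect [366.8 -86.7] [ 69.5 266.6] 46.8
stopper 163 med [0.429  0.0389 0.0579] z [0.0119 0.0448 0.0498] rect [368.4  38.9] [ 41.9 171.2] 89.7
coaster 475 med [ 0.5986 -0.1508  0.0125] z [0.0039 0.007  0.0115] rect [471.8 -64.6] [ 93.9 404.6] 54.7
drawer 4787 med [0.5155 0.2899 0.1018] z [0.0966 0.1011 0.1112] rect [518.3 304.3] [222.4 267.3] 82.5
scraper 347 med [0.5225 0.2283 0.1106] z [0.106  0.1105 0.1158] rect [514.7 230. ] [ 33.1 149.9] 80.2
cup 154 med [0.5135 0.3396 0.2808] z [0.2675 0.2748 0.2776] rect [397.9 193.3] [417.4  36.3] 51.7
lid 134 med [0.5117 0.3305 0.2364] z [0.2295 0.2368 0.2424] rect [514.6 336.4] [43.1 53.3] 60.4
soap 294 med [0.5239 0.3335 0.1692] z [0.1638 0.1692 0.1744] rect [524.3 341.1] [55.5 92.8] 72.8
tin 276 med [0.5035 0.3381 0.1422] z [0.1388 0.1422 0.1456] rect [520.1 341.2] [ 61.8 129.6] 76.8
tin+soap 600 med [0.5137 0.335  0.1561] z [0.1394 0.1578 0.1729] rect [520.1 341.2] [ 61.8 129.6] 76.8
side
cup 210 med [0.5125 0.3489 0.2722] z [0.2662 0.2728 0.2757] rect [513.6 347.5] [35.2 36.6] 20.5
lid 215 med [0.5071 0.3556 0.2345] z [0.2264 0.2345 0.2433] rect [511.9 348.3] [54.8 45.2] 41.7
soap 404 med [0.5147 0.3587 0.1688] z [0.1633 0.1686 0.1774] rect [521.9 346.4] [54.6 92.3] 74.3
tin 364 med [0.4926 0.363  0.1415] z [0.1385 0.1412 0.146 ] rect [518.3 348.3] [ 61.6 128.9] 77.3
drawer 5647 med [0.5054 0.32   0.0995] z [0.0956 0.0993 0.1043] rect [515.2 308.2] [223.  270.4] 82.7
```

View pics/crop1.png

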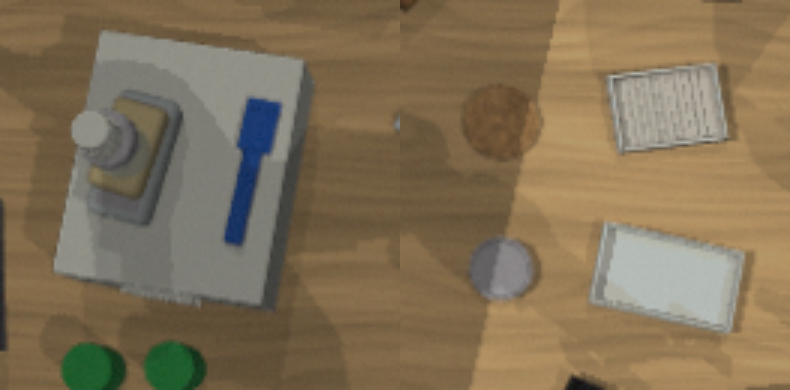

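```bash
cat > m2.py <<'E'
from h import *
from workcell import env
def meas(n,boxs):
    c=cam(n); C=c['color']; hsv=cv2.cvtColor(C,cv2.COLOR_RGB2HSV); 
    for name,(u0,u1,v0,v1),z,f in boxs:
        m=np.zeros(C.shape[:2],np.uint8); m[v0:v1,u0:u1]=f(hsv)[v0:v1,u0:u1]*255
        m=cv2.morphologyEx(m,cv2.MORPH_CLOSE,np.ones((5,5)))
        k=max(cv2.findContours(m,cv2.RETR_EXTERNAL,cv2.CHAIN_APPROX_NONE)[0],key=cv2.contourArea)
        p=onplane(c,k.reshape(-1,2),z)[:,:2].astype(np.float32)*1000
        r=cv2.minAreaRect(p); print(n,name,'bbox',cv2.boundingRect(k),np.round(r[0],1),np.round(r[1],1),round(r[2],1))
w=lambda h:(h[...,1]<80)&(h[...,2]>80)
b=lambda h:(h[...,0]>100)&(h[...,0]<130)&(h[...,1]>120)
meas('top',[('dish',(340,396,125,165),.014,w),('tray',(338,402,178,226),.014,w),('saucer',(296,332,183,215),.010,lambda h:h[...,1]<90),('coaster',(298,330,134,166),.006,lambda h:(h[...,1]>125)),('scraper',(180,210,135,200),.112,b)])
meas('side',[('dish',(212,252,123,160),.014,w),('tray',(258,309,132,174),.014,w),('saucer',(255,283,176,199),.010,lambda h:h[...,1]<90),('coaster',(205,238,165,190),.006,lambda h:(h[...,1]>125)),('scraper',(165,230,235,275),.112,b)])
E
python3 m2.py
cat > go.py <<'E'
from h import *
import sys
# usage: go.py x y z yaw_deg(of jaw axis)
s=env.get_state(); q=s['orientation']; Rt=R.from_quat([q[1],q[2],q[3],q[0]]).as_matrix()
x,y,z,a=map(float,sys.argv[1:5]); p=np.array([x,y,z])
cur=np.degrees(np.arctan2(Rt[1,0],Rt[0,0])); d=(a-cur+90)%180-90
print('clk',s['clock'],'tcp',s['tcp_pos'].round(4),'jawdir',cur.round(2),'down',Rt[:,2].round(3),'j',s['joint_pos'].round(2),'F',s['wrist_force'].round(1),'gap',round(s['finger_gap'],4))
print('shift',(Rt.T@(p-s['tcp_pos'])).round(4),'twist z',round(-np.radians(d),4))
E
python3 go.py .513 .346 .33 77
```

```text
top dish bbox (348, 131, 42, 30) [ 620.6 -336.5] [ 90.8 128.2] 8.4
top tray bbox (343, 184, 52, 37) [ 431.1 -333.8] [160.6  94.3] 78.8
top saucer bbox (302, 188, 23, 23) [ 436.7 -152.1] [70.  70.8] 27.9
top coaster bbox (301, 139, 25, 24) [ 601.5 -153.4] [77.8 79.1] 69.3
top scraper bbox (185, 143, 18, 48) [514.1 229.1] [ 33. 149.] 80.5
side dish bbox (218, 128, 31, 28) [ 617.6 -325.5] [ 91.8 142.3] 9.4
side tray bbox (262, 135, 44, 38) [ 427.7 -323.9] [174.   98.4] 79.0
side saucer bbox (257, 180, 23, 17) [ 432.6 -145.5] [72.3 72.2] 18.7
side coaster bbox (217, 185, 1, 1) [ 597.  -107.7] [0. 0.] 0.0
side scraper bbox (175, 241, 51, 29) [509.8 239. ] [ 34.3 149.6] 78.3
clk 0.2 tcp [ 0.1894 -0.5426  0.2308] jawdir -70.76 down [-0.     0.001 -1.   ] j [-1.37  0.31  0.05  1.3  -0.    1.43] F [-0.7 -0.1 -0.8] gap 0.0857
shift [-0.7325 -0.5984 -0.0984] twist z 0.5627
```

>>> {"method": "servo_tool", "body": {
  "targets": [
    {"xyz": [-0.19,-0.342,-0.1],"twist": [0,0,-1.29],"jaw": 1},
    {"xyz": [-0.19,-0.342,-0.1],"twist": [0,0,-1.29],"jaw": 1},
    {"xyz": [-0.19,-0.342,-0.1],"twist": [0,0,-1.29],"jaw": 1},
    {"xyz": [-0.19,-0.342,-0.1],"twist": [0,0,-1.29],"jaw": 1},
    {"xyz": [-0.19,-0.342,-0.1],"twist": [0,0,-1.29],"jaw": 1},
    {"xyz": [-0.19,-0.342,-0.1],"twist": [0,0,-1.29],"jaw": 1},
    {"xyz": [-0.19,-0.342,-0.1],"twist": [0,0,-1.29],"jaw": 1},
    {"xyz": [-0.19,-0.342,-0.1],"twist": [0,0,-1.29],"jaw": 1},
    {"xyz": [-0.19,-0.342,-0.1],"twist": [0,0,-1.29],"jaw": 1},
    {"xyz": [-0.19,-0.342,-0.1],"twist": [0,0,-1.29],"jaw": 1},
    {"xyz": [-0.19,-0.342,-0.1],"twist": [0,0,-1.29],"jaw": 1},
    {"xyz": [-0.19,-0.342,-0.1],"twist": [0,0,-1.29],"jaw": 1}
  ]
}}

```text
clock: 1.2
tcp_pos: [0.451, -0.2494, 0.3317]
orientation: [0.0, 1.0, 0.03, 0.0]
wrist_force: [0.6, -0.4, -0.7]
finger_gap: 0.0853
```

```bash
python3 go.py .513 .346 .32 77
```

```text
clk 1.2 tcp [ 0.451  -0.2494  0.3317] jawdir 3.42 down [ 0.001 -0.001 -1.   ] j [-0.66  0.19  0.12  1.51 -0.    0.85] F [ 0.6 -0.4 -0.7] gap 0.0853
shift [ 0.0974 -0.5906  0.0113] twist z -1.2842
```

>>> {"method": "servo_tool", "body": {
  "targets": [
    {"xyz": [0.09,-0.46,0.0],"twist": [0,0,-1.284],"jaw": 1},
    {"xyz": [0.09,-0.46,0.0],"twist": [0,0,-1.284],"jaw": 1},
    {"xyz": [0.09,-0.46,0.0],"twist": [0,0,-1.284],"jaw": 1},
    {"xyz": [0.09,-0.46,0.0],"twist": [0,0,-1.284],"jaw": 1},
    {"xyz": [0.09,-0.46,0.0],"twist": [0,0,-1.284],"jaw": 1},
    {"xyz": [0.09,-0.46,0.0],"twist": [0,0,-1.284],"jaw": 1},
    {"xyz": [0.09,-0.46,0.0],"twist": [0,0,-1.284],"jaw": 1},
    {"xyz": [0.09,-0.46,0.0],"twist": [0,0,-1.284],"jaw": 1},
    {"xyz": [0.09,-0.46,0.0],"twist": [0,0,-1.284],"jaw": 1},
    {"xyz": [0.09,-0.46,0.0],"twist": [0,0,-1.284],"jaw": 1},
    {"xyz": [0.09,-0.46,0.0],"twist": [0,0,-1.284],"jaw": 1},
    {"xyz": [0.09,-0.46,0.0],"twist": [0,0,-1.284],"jaw": 1}
  ]
}}

```text
clock: 2.2
tcp_pos: [0.5144, 0.2174, 0.3301]
orientation: [-0.001, 0.783, 0.622, -0.0]
wrist_force: [0.2, -1.2, -0.6]
finger_gap: 0.0855
```

```bash
python3 go.py .513 .346 .32 77; python3 - <<'E'
from h import *
s=env.get_state();t=s['tcp_pos'];q=s['orientation'];Rt=R.from_quat([q[1],q[2],q[3],q[0]]).as_matrix()
im=[]
for n in('top','side'):
    c=cam(n);C=c['color'].copy()
    def proj(p):
        pc=c['R'].T@(p-c['eye']); r,_=cv2.projectPoints(pc.reshape(1,3),np.zeros(3),np.zeros(3),K(c),np.array([c['k1'],0,0,0.]));return r.ravel()
    # finger tips when open: +-42.5 along x, 13 back
    pts=[proj(t+Rt@np.array([sx*.0425,0,-.013])) for sx in(-1,1)]+[proj(t)]
    u,v=np.round(pts[2]).astype(int);print(n,np.round(pts,1))
    a=C[max(v-50,0):v+50,max(u-50,0):u+50]; a=cv2.resize(a,(400,400),interpolation=cv2.INTER_CUBIC)
    for p in pts: cv2.circle(a,tuple(int(x) for x in ((p-[max(u-50,0),max(v-50,0)])*4+2)),2,(255,0,0),-1)
    im.append(a)
save('tips',np.hstack(im))
E
```

```text
clk 2.2 tcp [0.5144 0.2174 0.3301] jawdir 76.9 down [-0.001  0.001 -1.   ] j [0.26 0.28 0.24 1.53 0.   0.48] F [ 0.2 -1.2 -0.6] gap 0.0855
shift [ 0.1249 -0.0305  0.0103] twist z -0.0018
top [[197.8 152.1]
 [165.1 143.8]
 [182.4 149.2]]
side [[203.1 176.9]
 [180.6 200.3]
 [192.6 192.3]]
```

View pics/tips.png

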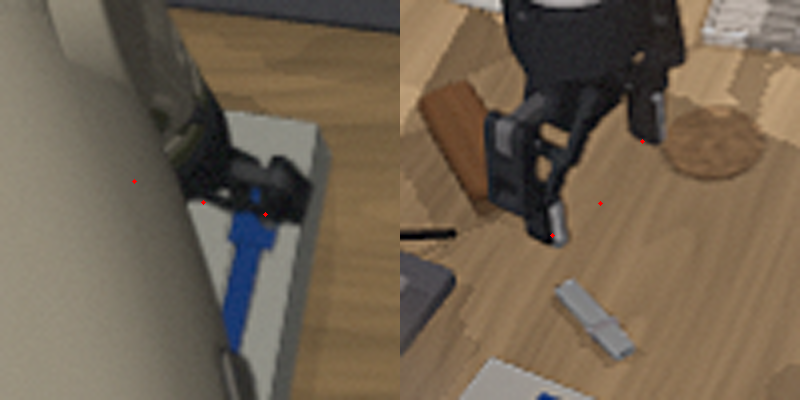

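```bash
python3 - <<'E'
from h import *
from scipy.ndimage import median_filter
for n,bx in(('top',(115,215,115,215)),('side',(110,260,235,350))):
    P=np.load(n+'.npy');z=P[...,2];m=np.zeros(z.shape,bool);m[bx[2]:bx[3],bx[0]:bx[1]]=1
    for nm,a,b in(('cup',.268,.279),('lid',.229,.243),('soap',.164,.176),('tin',.138,.147)):
        k=(m&(z>a)&(z<b)).astype(np.uint8); k=cv2.morphologyEx(k,cv2.MORPH_OPEN,np.ones((2,2)))
        nn,l,st,_=cv2.connectedComponentsWithStats(k);q=P[l==1+np.argmax(st[1:,4])]
        lo,hi=np.percentile(q[:,:2],[2,98],axis=0);(c,r)=cv2.minEnclosingCircle((q[:,:2]*1e3).astype(np.float32))
        rr=cv2.minAreaRect((q[:,:2]*1e3).astype(np.float32))
        print(n,nm,len(q),'mid',((lo+hi)/2).round(4),'span',(hi-lo).round(4),'circ',np.round(c,1),round(r,1),'rect',np.round(rr[0],1),np.round(rr[1],1),round(rr[2],1))
E
```

```text
top cup 133 mid [0.5133 0.3407] span [0.03   0.0303] circ [401.5 187.4] 206.6 rect [409.7 182. ] [413.   33.9] 56.9
top lid 113 mid [0.5142 0.334 ] span [0.0481 0.0381] circ [414.2 181.7] 209.7 rect [414.  181.3] [416.5  56.7] 56.9
top soap 141 mid [0.5463 0.3267] span [0.0416 0.0442] circ [425.1 183.5] 218.1 rect [421.8 186.7] [435.6  32.7] 46.1
top tin 165 mid [0.473  0.3484] span [0.0393 0.0604] circ [480.5 348.7] 36.4 rect [469.1 345.8] [38.3 71.3] 14.0
side cup 186 mid [0.5112 0.348 ] span [0.0301 0.0322] circ [536.4 298.7] 72.1 rect [528.2 296.1] [ 32.3 143.3] 17.6
side lid 168 mid [0.5126 0.3142] span [0.0492 0.1145] circ [361.5 540.7] 347.9 rect [384.1 554.6] [ 54.8 695.9] 31.5
side soap 329 mid [0.5198 0.3552] span [0.0897 0.0464] circ [358.5 579. ] 314.3 rect [377.6 590.1] [ 94.9 626.6] 30.2
side tin 235 mid [0.4702 0.3601] span [0.0365 0.0564] circ [323.5 583.5] 291.8 rect [343.9 594.5] [ 59.1 583.5] 28.5
```

>>> {"method": "servo_tool", "body": {
  "targets": [
    {"xyz": [0.04,-0.01,0],"jaw": 1},
    {"xyz": [0.08,-0.02,0],"jaw": 1},
    {"xyz": [0.11,-0.027,0],"jaw": 1},
    {"xyz": [0.123,-0.0296,0],"jaw": 1},
    {"xyz": [0.123,-0.0296,0],"jaw": 1},
    {"xyz": [0.123,-0.0296,0.02],"jaw": 1},
    {"xyz": [0.123,-0.0296,0.04],"jaw": 1},
    {"xyz": [0.123,-0.0296,0.06],"jaw": 1},
    {"xyz": [0.123,-0.0296,0.075],"jaw": 1},
    {"xyz": [0.123,-0.0296,0.086],"jaw": 1},
    {"xyz": [0.123,-0.0296,0.086],"jaw": 1}
  ]
}}

```text
schema error: expected keys xyz, twist, jaw
```

```bash
python3 go.py .5135 .344 .244 77; python3 - <<'E'
from h import *
c=cam('side');save('s1',cv2.resize(c['color'][190:320,100:270],None,fx=3,fy=3,interpolation=cv2.INTER_CUBIC))
E
```

```text
clk 2.3 tcp [0.5143 0.2147 0.3301] jawdir 76.78 down [-0.002 -0.001 -1.   ] j [ 0.25  0.28  0.23  1.53 -0.    0.48] F [ 0.4 -0.3  0.2] gap 0.0859
shift [ 0.1258 -0.0302  0.0861] twist z -0.0039
```

View pics/s1.png

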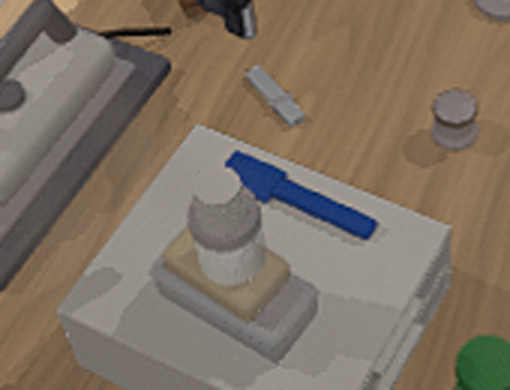

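The call was refused because every row needs a twist, so the arm did not move. The view shows the pile undisturbed, with the cup at crop (218,185). I'll repeat the move with the complete rows.

>>> {"method": "servo_tool", "body": {
  "targets": [
    {"xyz": [0.04,-0.01,0],"twist": [0,0,0],"jaw": 1},
    {"xyz": [0.08,-0.02,0],"twist": [0,0,0],"jaw": 1},
    {"xyz": [0.11,-0.027,0],"twist": [0,0,0],"jaw": 1},
    {"xyz": [0.126,-0.0302,0],"twist": [0,0,0],"jaw": 1},
    {"xyz": [0.126,-0.0302,0],"twist": [0,0,0],"jaw": 1},
    {"xyz": [0.126,-0.0302,0.02],"twist": [0,0,0],"jaw": 1},
    {"xyz": [0.126,-0.0302,0.04],"twist": [0,0,0],"jaw": 1},
    {"xyz": [0.126,-0.0302,0.06],"twist": [0,0,0],"jaw": 1},
    {"xyz": [0.126,-0.0302,0.075],"twist": [0,0,0],"jaw": 1},
    {"xyz": [0.126,-0.0302,0.086],"twist": [0,0,0],"jaw": 1},
    {"xyz": [0.126,-0.0302,0.086],"twist": [0,0,0],"jaw": 1}
  ]
}}

```text
clock: 3.27
tcp_pos: [0.5133, 0.3394, 0.2426]
orientation: [-0.0, 0.785, 0.619, -0.003]
wrist_force: [-0.7, -0.1, -0.3]
finger_gap: 0.0857
```

```bash
python3 go.py .5135 .344 .244 77; python3 - <<'E'
from h import *
c=cam('side');save('s2',cv2.resize(c['color'][190:320,100:270],None,fx=3,fy=3,interpolation=cv2.INTER_CUBIC))
E
```

```text
clk 3.2667 tcp [0.5133 0.3394 0.2426] jawdir 76.48 down [-0.004 -0.003 -1.   ] j [ 0.45  0.4   0.19  1.37 -0.    0.69] F [-0.7 -0.1 -0.3] gap 0.0857
shift [ 0.0045 -0.0009 -0.0014] twist z -0.0091
```

View pics/s2.png

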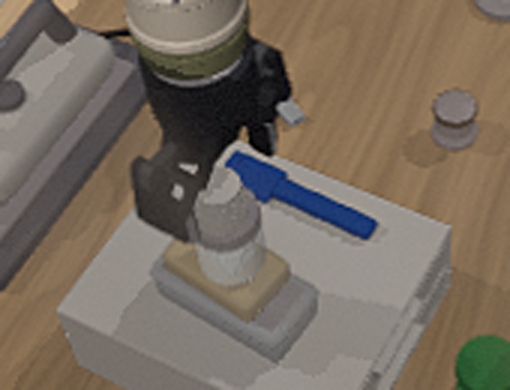

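```bash
cat > ov.py <<'E'
from h import *
import sys
# overlay: tcp, open-tip corners
def ov(n,name,u0,u1,v0,v1,f,extra=[]):
    s=env.get_state();t=s['tcp_pos'];q=s['orientation'];Rt=R.from_quat([q[1],q[2],q[3],q[0]]).as_matrix()
    c=cam(n);a=cv2.resize(c['color'][v0:v1,u0:u1],None,fx=f,fy=f,interpolation=cv2.INTER_CUBIC)
    def pr(p,col):
        pc=c['R'].T@(np.array(p)-c['eye']);r,_=cv2.projectPoints(pc.reshape(1,3),np.zeros(3),np.zeros(3),K(c),np.array([c['k1'],0,0,0.]))
        cv2.circle(a,tuple(int(x) for x in (r.ravel()-[u0,v0])*f+f/2),2,col,-1)
    g=s['finger_gap']/2; L=.076; b=L-np.sqrt(L*L-g*g)
    for sx in(-1,1):
        for sy in(-1,1): pr(t+Rt@np.array([sx*g,sy*.011,-b]),(255,0,0))
    pr(t,(0,255,0))
    for e in extra: pr(e,(255,0,255))
    save(name,a)
E
python3 - <<'E'
from ov import *
ov('side','s3',130,240,200,290,6,[(.5135,.344,.274),(.5135,.344,.236)])
E
python3 go.py .5135 .344 .244 77
```

```text
clk 3.3667 tcp [0.5143 0.3407 0.2455] jawdir 76.54 down [-0.001 -0.001 -1.   ] j [ 0.46  0.4   0.2   1.37 -0.    0.69] F [1.  0.3 0.5] gap 0.0854
shift [ 0.003  -0.0015  0.0015] twist z -0.0081
```

View pics/s3.png

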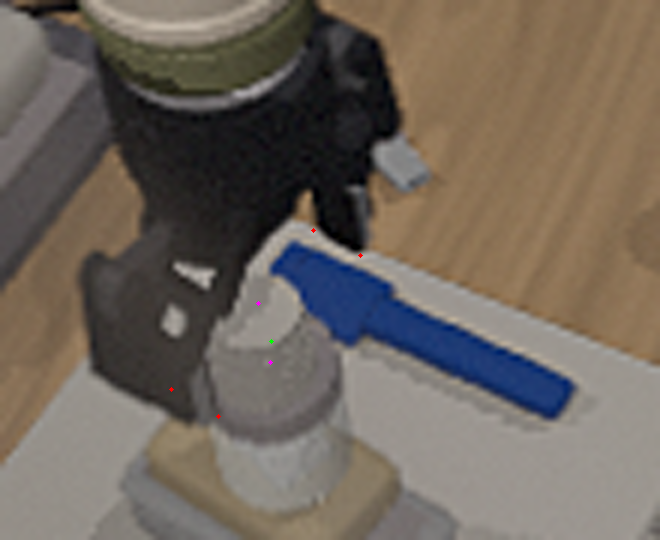

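The cup top is at crop (262,300), matching the prediction, and the fingertips straddle it at (200,415) and (345,245). I'll close on it.

>>> {"method": "servo_tool", "body": {
  "squeeze": 25,
  "targets": [
    {"xyz": [0.003,-0.001,0.001],"twist": [0,0,0],"jaw": 0.7},
    {"xyz": [0.003,-0.001,0.001],"twist": [0,0,0],"jaw": 0.6},
    {"xyz": [0.003,-0.001,0.001],"twist": [0,0,0],"jaw": 0.53},
    {"xyz": [0.003,-0.001,0.001],"twist": [0,0,0],"jaw": 0.5},
    {"xyz": [0.003,-0.001,0.001],"twist": [0,0,0],"jaw": 0.47},
    {"xyz": [0.003,-0.001,0.001],"twist": [0,0,0],"jaw": 0.44},
    {"xyz": [0.003,-0.001,0.001],"twist": [0,0,0],"jaw": 0.4},
    {"xyz": [0.003,-0.001,0.001],"twist": [0,0,0],"jaw": 0.35},
    {"xyz": [0.003,-0.001,0.001],"twist": [0,0,0],"jaw": 0.3},
    {"xyz": [0.003,-0.001,0.001],"twist": [0,0,0],"jaw": 0.3},
    {"xyz": [0.003,-0.001,0.001],"twist": [0,0,0],"jaw": 0.3}
  ]
}}

```text
clock: 4.28
tcp_pos: [0.5138, 0.3464, 0.2448]
orientation: [0.0, 0.784, 0.621, 0.0]
wrist_force: [-0.5, 0.4, 4.5]
finger_gap: 0.0364
```

```bash
python3 go.py .437 -.15 .3 60
```

```text
clk 4.2833 tcp [0.5138 0.3464 0.2448] jawdir 76.73 down [ 0.001  0.001 -1.   ] j [0.46 0.4  0.2  1.37 0.   0.7 ] F [-0.5  0.4  4.5] gap 0.0364
shift [-0.5007  0.0393 -0.0556] twist z 0.292
```

>>> {"method": "servo_tool", "body": {
  "targets": [
    {"xyz": [0,0,-0.005],"twist": [0,0,0],"jaw": 0.3},
    {"xyz": [0,0,-0.015],"twist": [0,0,0],"jaw": 0.3},
    {"xyz": [0,0,-0.03],"twist": [0,0,0],"jaw": 0.3},
    {"xyz": [0,0,-0.045],"twist": [0,0,0],"jaw": 0.3},
    {"xyz": [-0.01,0.001,-0.055],"twist": [0,0,0],"jaw": 0.3},
    {"xyz": [-0.03,0.002,-0.055],"twist": [0,0,0],"jaw": 0.3},
    {"xyz": [-0.06,0.004,-0.055],"twist": [0,0,0],"jaw": 0.3},
    {"xyz": [-0.095,0.007,-0.055],"twist": [0,0,0],"jaw": 0.3},
    {"xyz": [-0.13,0.01,-0.055],"twist": [0,0,0],"jaw": 0.3},
    {"xyz": [-0.165,0.013,-0.055],"twist": [0,0,0],"jaw": 0.3},
    {"xyz": [-0.2,0.016,-0.055],"twist": [0,0,0],"jaw": 0.3},
    {"xyz": [-0.225,0.018,-0.055],"twist": [0,0,0],"jaw": 0.3}
  ]
}}

```text
clock: 5.28
tcp_pos: [0.4782, 0.1201, 0.2996]
orientation: [0.0, 0.785, 0.62, -0.0]
wrist_force: [0.9, 0.6, 0.0]
finger_gap: 0.036
```

>>> {"method": "servo_tool", "body": {
  "targets": [
    {"xyz": [-0.03,0.002,0],"twist": [0,0,0],"jaw": 0.3},
    {"xyz": [-0.065,0.005,0],"twist": [0,0,0],"jaw": 0.3},
    {"xyz": [-0.1,0.008,0],"twist": [0,0,0],"jaw": 0.3},
    {"xyz": [-0.135,0.011,0.02],"twist": [0,0,0],"jaw": 0.3},
    {"xyz": [-0.17,0.014,0.05],"twist": [0,0,0],"jaw": 0.3},
    {"xyz": [-0.205,0.017,0.075],"twist": [0,0,0],"jaw": 0.3},
    {"xyz": [-0.235,0.019,0.1],"twist": [0,0,0],"jaw": 0.3},
    {"xyz": [-0.26,0.02,0.13],"twist": [0,0,0],"jaw": 0.3},
    {"xyz": [-0.273,0.021,0.16],"twist": [0,0,0],"jaw": 0.3},
    {"xyz": [-0.275,0.021,0.19],"twist": [0,0,0],"jaw": 0.3},
    {"xyz": [-0.275,0.021,0.2],"twist": [0,0,0],"jaw": 0.3},
    {"xyz": [-0.275,0.021,0.2],"twist": [0,0,0],"jaw": 0.3}
  ]
}}

```text
clock: 6.28
tcp_pos: [0.4336, -0.1491, 0.0965]
orientation: [-0.003, 0.785, 0.62, -0.001]
wrist_force: [-0.5, -0.1, -0.4]
finger_gap: 0.0364
```

```bash
python3 - <<'E'
from ov import *
ov('side','s4',225,325,140,230,6,[(.437,-.15,.003)])
E
python3 go.py .437 -.15 .0125 77
```

```text
clk 6.3333 tcp [ 0.435  -0.1494  0.0983] jawdir 76.66 down [-0.003  0.001 -1.   ] j [-0.51  0.18 -0.47  0.92 -0.   -0.27] F [ 0.7 -0.3 -0.2] gap 0.0362
shift [-0.0002  0.0024  0.0858] twist z -0.006
```

View pics/s4.png

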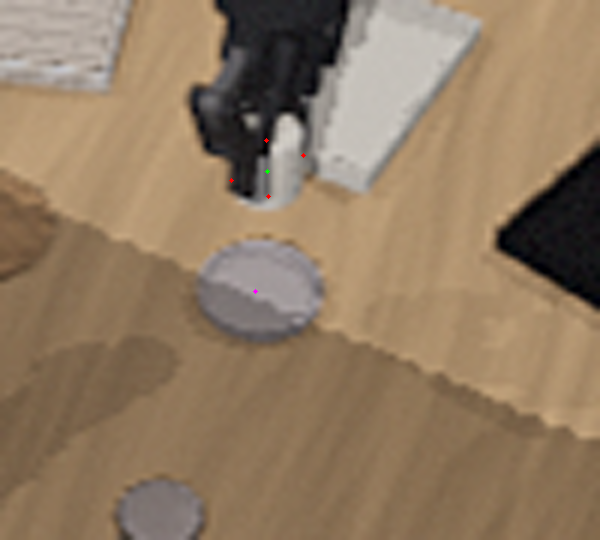

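The saucer is at crop (260,290) and the cup hangs at about (275,165), offset by the known camera bias, so the target is good. I'll lower it.

>>> {"method": "servo_tool", "body": {
  "targets": [
    {"xyz": [0,0.002,0.02],"twist": [0,0,0],"jaw": 0.3},
    {"xyz": [0,0.002,0.04],"twist": [0,0,0],"jaw": 0.3},
    {"xyz": [0,0.002,0.058],"twist": [0,0,0],"jaw": 0.3},
    {"xyz": [0,0.002,0.07],"twist": [0,0,0],"jaw": 0.3},
    {"xyz": [0,0.002,0.077],"twist": [0,0,0],"jaw": 0.3},
    {"xyz": [0,0.002,0.08],"twist": [0,0,0],"jaw": 0.3},
    {"xyz": [0,0.002,0.082],"twist": [0,0,0],"jaw": 0.3},
    {"xyz": [0,0.002,0.084],"twist": [0,0,0],"jaw": 0.3},
    {"xyz": [0,0.002,0.0855],"twist": [0,0,0],"jaw": 0.3},
    {"xyz": [0,0.002,0.0855],"twist": [0,0,0],"jaw": 0.3}
  ]
}}

```text
clock: 7.17
tcp_pos: [0.4391, -0.1501, 0.0142]
orientation: [0.0, 0.784, 0.621, 0.0]
wrist_force: [0.6, -0.2, 0.6]
finger_gap: 0.0361
```

>>> {"method": "servo_tool", "body": {
  "targets": [
    {"xyz": [0,0,0.0005],"twist": [0,0,0],"jaw": 0.3},
    {"xyz": [0,0,0.001],"twist": [0,0,0],"jaw": 0.3},
    {"xyz": [0,0,0.0015],"twist": [0,0,0],"jaw": 0.3},
    {"xyz": [0,0,0.0015],"twist": [0,0,0],"jaw": 0.3}
  ]
}}

```text
clock: 7.5
tcp_pos: [0.4386, -0.1499, 0.0123]
orientation: [0.0, 0.784, 0.621, -0.0]
wrist_force: [-0.2, 0.0, -0.5]
finger_gap: 0.0361
```

>>> {"method": "servo_tool", "body": {
  "targets": [
    {"xyz": [0,0,0.0005],"twist": [0,0,0],"jaw": 0.3},
    {"xyz": [0,0,0.001],"twist": [0,0,0],"jaw": 0.3},
    {"xyz": [0,0,0.0015],"twist": [0,0,0],"jaw": 0.3},
    {"xyz": [0,0,0.0015],"twist": [0,0,0],"jaw": 0.3}
  ]
}}

```text
clock: 7.83
tcp_pos: [0.4388, -0.15, 0.0117]
orientation: [0.0, 0.784, 0.621, 0.0]
wrist_force: [-2.1, 1.3, 9.9]
finger_gap: 0.0365
```

>>> {"method": "servo_tool", "body": {
  "targets": [
    {"xyz": [0,0,-0.001],"twist": [0,0,0],"jaw": 0.46},
    {"xyz": [0,0,-0.001],"twist": [0,0,0],"jaw": 0.5},
    {"xyz": [0,0,-0.001],"twist": [0,0,0],"jaw": 0.6},
    {"xyz": [0,0,-0.001],"twist": [0,0,0],"jaw": 0.8},
    {"xyz": [0,0,-0.003],"twist": [0,0,0],"jaw": 1},
    {"xyz": [0,0,-0.01],"twist": [0,0,0],"jaw": 1},
    {"xyz": [0,0,-0.03],"twist": [0,0,0],"jaw": 1},
    {"xyz": [0,0,-0.06],"twist": [0,0,0],"jaw": 1},
    {"xyz": [0,0,-0.1],"twist": [0,0,0],"jaw": 1},
    {"xyz": [0,0,-0.14],"twist": [0,0,0],"jaw": 1},
    {"xyz": [0,0,-0.18],"twist": [0,0,0],"jaw": 1},
    {"xyz": [0,0,-0.22],"twist": [0,0,0],"jaw": 1}
  ]
}}

```text
clock: 8.83
tcp_pos: [0.4381, -0.1496, 0.2334]
orientation: [0.0, 0.784, 0.621, 0.0]
wrist_force: [0.6, -0.9, -0.9]
finger_gap: 0.0855
```

>>> {"method": "servo_tool", "body": {
  "targets": [
    {"xyz": [0.22,-0.018,-0.06],"twist": [0,0,0],"jaw": 1},
    {"xyz": [0.22,-0.018,-0.06],"twist": [0,0,0],"jaw": 1},
    {"xyz": [0.22,-0.018,-0.06],"twist": [0,0,0],"jaw": 1},
    {"xyz": [0.22,-0.018,-0.06],"twist": [0,0,0],"jaw": 1},
    {"xyz": [0.22,-0.018,-0.06],"twist": [0,0,0],"jaw": 1},
    {"xyz": [0.22,-0.018,-0.06],"twist": [0,0,0],"jaw": 1},
    {"xyz": [0.22,-0.018,-0.06],"twist": [0,0,0],"jaw": 1}
  ]
}}

```text
clock: 9.42
tcp_pos: [0.4723, 0.072, 0.2928]
orientation: [0.001, 0.782, 0.623, 0.002]
wrist_force: [-0.5, 0.3, 0.9]
finger_gap: 0.0854
```

```bash
python3 - <<'E'
from h import *
for n,bx,lo,hi in(('top',(120,180,130,190),.226,.243),('side',(140,210,235,310),.226,.243),('top',(296,332,183,215),.032,.048),('side',(250,290,160,200),.032,.048)):
    c=cam(n);P=cloud(c);z=P[...,2];m=np.zeros(z.shape,bool);m[bx[2]:bx[3],bx[0]:bx[1]]=1
    q=P[m&(z>lo)&(z<hi)];q=q[np.linalg.norm(q[:,:2]-np.median(q[:,:2],0),axis=1)<.04]
    a,b=np.percentile(q[:,:2],[1,99],axis=0);print(n,len(q),((a+b)/2).round(4),(b-a).round(4),np.median(q[:,2]).round(4))
    if n=='side' and lo<.1: save('s5',cv2.resize(c['color'][130:340,120:330],None,fx=2.5,fy=2.5,interpolation=cv2.INTER_CUBIC))
E
python3 go.py .5135 .344 .176 77
```

```text
top 296 [0.516  0.3405] [0.0514 0.0503] 0.2364
side 430 [0.5145 0.3456] [0.0525 0.0519] 0.2348
top 101 [ 0.4425 -0.1508] [0.0319 0.0324] 0.0419
side 83 [ 0.4401 -0.1465] [0.033  0.0348] 0.0395
clk 9.6167 tcp [0.4713 0.0678 0.2906] jawdir 76.69 down [-0.001 -0.    -1.   ] j [-0.03  0.11 -0.07  1.39 -0.    0.21] F [-0.4 -0.  -1.4] gap 0.0855
shift [ 0.2786 -0.0225  0.1144] twist z -0.0053
```

View pics/s5.png

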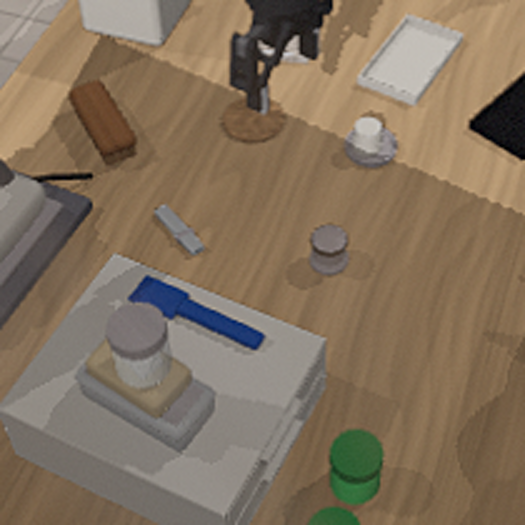

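The cup stands in the saucer at crop (368,135), and the pile and bystanders are undisturbed. Next is the jar.

>>> {"method": "servo_tool", "body": {
  "targets": [
    {"xyz": [0.278,-0.021,0],"twist": [0,0,0],"jaw": 1},
    {"xyz": [0.278,-0.021,0],"twist": [0,0,0],"jaw": 1},
    {"xyz": [0.278,-0.021,0],"twist": [0,0,0],"jaw": 1},
    {"xyz": [0.278,-0.021,0],"twist": [0,0,0],"jaw": 1},
    {"xyz": [0.278,-0.021,0],"twist": [0,0,0],"jaw": 1},
    {"xyz": [0.278,-0.021,0],"twist": [0,0,0],"jaw": 1},
    {"xyz": [0.278,-0.021,0],"twist": [0,0,0],"jaw": 1},
    {"xyz": [0.278,-0.021,0],"twist": [0,0,0],"jaw": 1},
    {"xyz": [0.278,-0.021,0],"twist": [0,0,0],"jaw": 1},
    {"xyz": [0.278,-0.021,0.01],"twist": [0,0,0],"jaw": 1},
    {"xyz": [0.278,-0.021,0.02],"twist": [0,0,0],"jaw": 1},
    {"xyz": [0.278,-0.021,0.02],"twist": [0,0,0],"jaw": 1}
  ]
}}

```text
clock: 10.62
tcp_pos: [0.5146, 0.3413, 0.2685]
orientation: [-0.0, 0.785, 0.62, -0.002]
wrist_force: [-0.2, -0.1, -1.2]
finger_gap: 0.0854
```

```bash
python3 go.py .515 .343 .176 77
```

```text
clk 10.6167 tcp [0.5146 0.3413 0.2685] jawdir 76.57 down [-0.003 -0.002 -1.   ] j [ 0.46  0.4   0.26  1.43 -0.    0.69] F [-0.2 -0.1 -1.2] gap 0.0854
shift [0.0021 0.0003 0.0925] twist z -0.0076
```

>>> {"method": "servo_tool", "body": {
  "targets": [
    {"xyz": [0.0015,0,0.015],"twist": [0,0,0],"jaw": 1},
    {"xyz": [0.0015,0,0.03],"twist": [0,0,0],"jaw": 1},
    {"xyz": [0.0015,0,0.045],"twist": [0,0,0],"jaw": 1},
    {"xyz": [0.0015,0,0.06],"twist": [0,0,0],"jaw": 1},
    {"xyz": [0.0015,0,0.075],"twist": [0,0,0],"jaw": 1},
    {"xyz": [0.0015,0,0.087],"twist": [0,0,0],"jaw": 1},
    {"xyz": [0.0015,0,0.092],"twist": [0,0,0],"jaw": 1},
    {"xyz": [0.0015,0,0.092],"twist": [0,0,0],"jaw": 1}
  ]
}}

```text
clock: 11.28
tcp_pos: [0.5148, 0.3436, 0.1776]
orientation: [-0.0, 0.785, 0.62, -0.001]
wrist_force: [-0.9, 0.3, 0.5]
finger_gap: 0.086
```

>>> {"method": "servo_tool", "body": {
  "squeeze": 40,
  "targets": [
    {"xyz": [0,0,0],"twist": [0,0,0],"jaw": 0.85},
    {"xyz": [0,0,0],"twist": [0,0,0],"jaw": 0.75},
    {"xyz": [0,0,0],"twist": [0,0,0],"jaw": 0.7},
    {"xyz": [0,0,0],"twist": [0,0,0],"jaw": 0.67},
    {"xyz": [0,0,0],"twist": [0,0,0],"jaw": 0.65},
    {"xyz": [0,0,0],"twist": [0,0,0],"jaw": 0.63},
    {"xyz": [0,0,0],"twist": [0,0,0],"jaw": 0.6},
    {"xyz": [0,0,0],"twist": [0,0,0],"jaw": 0.5},
    {"xyz": [0,0,0],"twist": [0,0,0],"jaw": 0.45},
    {"xyz": [0,0,0],"twist": [0,0,0],"jaw": 0.45}
  ]
}}

```text
clock: 12.12
tcp_pos: [0.5161, 0.3449, 0.1798]
orientation: [0.001, 0.784, 0.62, 0.001]
wrist_force: [0.7, -3.1, 4.3]
finger_gap: 0.0535
```

```bash
python3 go.py .602 -.151 .24 77
```

```text
clk 12.1167 tcp [0.5161 0.3449 0.1798] jawdir 76.7 down [ 0.002 -0.    -1.   ] j [ 0.46  0.42  0.07  1.22 -0.    0.69] F [ 0.7 -3.1  4.3] gap 0.0535
shift [-0.4628  0.1978 -0.0599] twist z -0.0053
```

>>> {"method": "servo_tool", "body": {
  "targets": [
    {"xyz": [0,0,-0.005],"twist": [0,0,0],"jaw": 0.45},
    {"xyz": [0,0,-0.015],"twist": [0,0,0],"jaw": 0.45},
    {"xyz": [0,0,-0.03],"twist": [0,0,0],"jaw": 0.45},
    {"xyz": [-0.005,0.002,-0.045],"twist": [0,0,0],"jaw": 0.45},
    {"xyz": [-0.02,0.008,-0.055],"twist": [0,0,0],"jaw": 0.45},
    {"xyz": [-0.04,0.017,-0.06],"twist": [0,0,0],"jaw": 0.45},
    {"xyz": [-0.065,0.028,-0.06],"twist": [0,0,0],"jaw": 0.45},
    {"xyz": [-0.095,0.041,-0.06],"twist": [0,0,0],"jaw": 0.45},
    {"xyz": [-0.125,0.053,-0.06],"twist": [0,0,0],"jaw": 0.45},
    {"xyz": [-0.155,0.066,-0.06],"twist": [0,0,0],"jaw": 0.45},
    {"xyz": [-0.18,0.077,-0.06],"twist": [0,0,0],"jaw": 0.45},
    {"xyz": [-0.2,0.085,-0.06],"twist": [0,0,0],"jaw": 0.45}
  ]
}}

```text
clock: 13.12
tcp_pos: [0.5525, 0.1292, 0.2392]
orientation: [0.0, 0.784, 0.62, 0.0]
wrist_force: [0.1, 0.1, -2.2]
finger_gap: 0.053
```

>>> {"method": "servo_tool", "body": {
  "targets": [
    {"xyz": [-0.025,0.011,0],"twist": [0,0,0],"jaw": 0.45},
    {"xyz": [-0.055,0.024,0],"twist": [0,0,0],"jaw": 0.45},
    {"xyz": [-0.085,0.036,0.01],"twist": [0,0,0],"jaw": 0.45},
    {"xyz": [-0.115,0.049,0.025],"twist": [0,0,0],"jaw": 0.45},
    {"xyz": [-0.145,0.062,0.045],"twist": [0,0,0],"jaw": 0.45},
    {"xyz": [-0.175,0.075,0.065],"twist": [0,0,0],"jaw": 0.45},
    {"xyz": [-0.205,0.088,0.085],"twist": [0,0,0],"jaw": 0.45},
    {"xyz": [-0.23,0.099,0.105],"twist": [0,0,0],"jaw": 0.45},
    {"xyz": [-0.25,0.107,0.125],"twist": [0,0,0],"jaw": 0.45},
    {"xyz": [-0.26,0.112,0.14],"twist": [0,0,0],"jaw": 0.45},
    {"xyz": [-0.263,0.113,0.15],"twist": [0,0,0],"jaw": 0.45},
    {"xyz": [-0.263,0.113,0.15],"twist": [0,0,0],"jaw": 0.45}
  ]
}}

```text
clock: 14.12
tcp_pos: [0.6003, -0.1509, 0.0862]
orientation: [-0.002, 0.785, 0.62, -0.001]
wrist_force: [0.3, 0.8, -2.0]
finger_gap: 0.0536
```

```bash
python3 - <<'E'
from ov import *
ov('side','s6',190,290,110,200,6,[(.602,-.151,.006),(.602+.042,-.151,.006),(.602-.042,-.151,.006),(.602,-.151+.042,.006)])
E
python3 go.py .602 -.151 .0158 77
```

```text
clk 14.1667 tcp [ 0.6008 -0.1502  0.0877] jawdir 76.71 down [-0.003  0.002 -1.   ] j [-0.37  0.47 -0.07  1.03  0.   -0.14] F [-0.1  0.5 -1.8] gap 0.0531
shift [-0.0005  0.0015  0.0719] twist z -0.0051
```

View pics/s6.png

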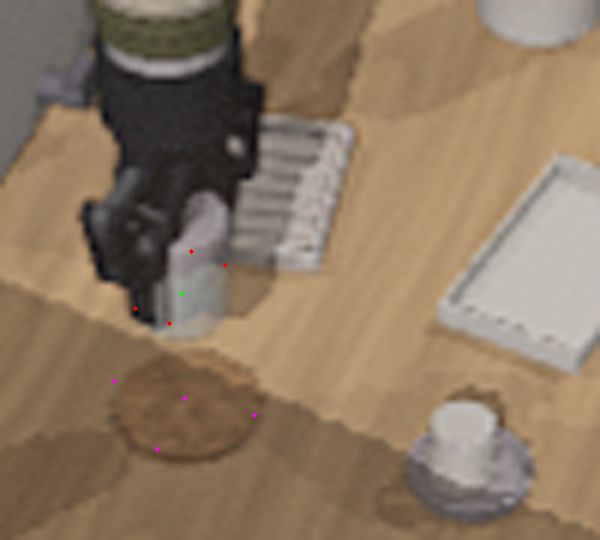

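The coaster is at crop (187,408) against a predicted (184,398), which is within the known camera bias. I'll lower the jar.

>>> {"method": "servo_tool", "body": {
  "targets": [
    {"xyz": [0,0.001,0.015],"twist": [0,0,0],"jaw": 0.45},
    {"xyz": [0,0.001,0.03],"twist": [0,0,0],"jaw": 0.45},
    {"xyz": [0,0.001,0.045],"twist": [0,0,0],"jaw": 0.45},
    {"xyz": [0,0.001,0.056],"twist": [0,0,0],"jaw": 0.45},
    {"xyz": [0,0.001,0.062],"twist": [0,0,0],"jaw": 0.45},
    {"xyz": [0,0.001,0.065],"twist": [0,0,0],"jaw": 0.45},
    {"xyz": [0,0.001,0.067],"twist": [0,0,0],"jaw": 0.45},
    {"xyz": [0,0.001,0.068],"twist": [0,0,0],"jaw": 0.45},
    {"xyz": [0,0.001,0.069],"twist": [0,0,0],"jaw": 0.45},
    {"xyz": [0,0.001,0.069],"twist": [0,0,0],"jaw": 0.45}
  ]
}}

```text
clock: 15.0
tcp_pos: [0.6031, -0.1513, 0.0203]
orientation: [0.0, 0.784, 0.621, 0.0]
wrist_force: [0.6, 0.0, -1.6]
finger_gap: 0.0533
```

>>> {"method": "servo_tool", "body": {
  "targets": [
    {"xyz": [0,0,0.0005],"twist": [0,0,0],"jaw": 0.45},
    {"xyz": [0,0,0.001],"twist": [0,0,0],"jaw": 0.45},
    {"xyz": [0,0,0.001],"twist": [0,0,0],"jaw": 0.45}
  ]
}}

```text
clock: 15.25
tcp_pos: [0.6028, -0.1513, 0.0189]
orientation: [0.0, 0.784, 0.621, 0.0]
wrist_force: [1.4, 0.6, -2.4]
finger_gap: 0.0532
```

>>> {"method": "servo_tool", "body": {
  "targets": [
    {"xyz": [0,0,0.001],"twist": [0,0,0],"jaw": 0.45},
    {"xyz": [0,0,0.0015],"twist": [0,0,0],"jaw": 0.45},
    {"xyz": [0,0,0.0015],"twist": [0,0,0],"jaw": 0.45}
  ]
}}

```text
clock: 15.5
tcp_pos: [0.6026, -0.1511, 0.0171]
orientation: [-0.0, 0.784, 0.621, -0.0]
wrist_force: [-0.6, 0.9, -1.9]
finger_gap: 0.0531
```

>>> {"method": "servo_tool", "body": {
  "targets": [
    {"xyz": [0,0,0.0005],"twist": [0,0,0],"jaw": 0.45},
    {"xyz": [0,0,0.001],"twist": [0,0,0],"jaw": 0.45},
    {"xyz": [0,0,0.001],"twist": [0,0,0],"jaw": 0.45}
  ]
}}

```text
clock: 15.75
tcp_pos: [0.6027, -0.1511, 0.0162]
orientation: [-0.0, 0.784, 0.621, -0.0]
wrist_force: [0.2, -1.2, -3.3]
finger_gap: 0.0531
```

>>> {"method": "servo_tool", "body": {
  "targets": [
    {"xyz": [0,0,0.0005],"twist": [0,0,0],"jaw": 0.45},
    {"xyz": [0,0,0.001],"twist": [0,0,0],"jaw": 0.45},
    {"xyz": [0,0,0.001],"twist": [0,0,0],"jaw": 0.45}
  ]
}}

```text
clock: 16.0
tcp_pos: [0.6028, -0.1512, 0.0158]
orientation: [0.0, 0.784, 0.621, 0.0]
wrist_force: [-2.0, 0.8, 2.8]
finger_gap: 0.0532
```

>>> {"method": "servo_tool", "body": {
  "targets": [
    {"xyz": [0,0,0.0005],"twist": [0,0,0],"jaw": 0.45},
    {"xyz": [0,0,0.001],"twist": [0,0,0],"jaw": 0.45},
    {"xyz": [0,0,0.001],"twist": [0,0,0],"jaw": 0.45}
  ]
}}

```text
clock: 16.25
tcp_pos: [0.6028, -0.1512, 0.0158]
orientation: [0.0, 0.784, 0.621, 0.0]
wrist_force: [-4.2, 0.3, 9.2]
finger_gap: 0.0534
```

Seated at 9 N. I'll release it and retreat.

>>> {"method": "servo_tool", "body": {
  "targets": [
    {"xyz": [0,0,-0.001],"twist": [0,0,0],"jaw": 0.64},
    {"xyz": [0,0,-0.001],"twist": [0,0,0],"jaw": 0.68},
    {"xyz": [0,0,-0.001],"twist": [0,0,0],"jaw": 0.8},
    {"xyz": [0,0,-0.001],"twist": [0,0,0],"jaw": 1},
    {"xyz": [0,0,-0.003],"twist": [0,0,0],"jaw": 1},
    {"xyz": [0,0,-0.01],"twist": [0,0,0],"jaw": 1},
    {"xyz": [0,0,-0.03],"twist": [0,0,0],"jaw": 1},
    {"xyz": [0,0,-0.06],"twist": [0,0,0],"jaw": 1},
    {"xyz": [0,0,-0.1],"twist": [0,0,0],"jaw": 1},
    {"xyz": [0,0,-0.14],"twist": [0,0,0],"jaw": 1},
    {"xyz": [0,0,-0.18],"twist": [0,0,0],"jaw": 1},
    {"xyz": [0,0,-0.2],"twist": [0,0,0],"jaw": 1}
  ]
}}

```text
clock: 17.25
tcp_pos: [0.6044, -0.1518, 0.2207]
orientation: [0.003, 0.784, 0.621, 0.002]
wrist_force: [1.2, 0.2, 0.8]
finger_gap: 0.085
```

>>> {"method": "servo_tool", "body": {
  "targets": [
    {"xyz": [0.22,-0.094,0],"twist": [0,0,0],"jaw": 1},
    {"xyz": [0.22,-0.094,0],"twist": [0,0,0],"jaw": 1},
    {"xyz": [0.22,-0.094,0],"twist": [0,0,0],"jaw": 1},
    {"xyz": [0.22,-0.094,0],"twist": [0,0,0],"jaw": 1},
    {"xyz": [0.22,-0.094,0],"twist": [0,0,0],"jaw": 1},
    {"xyz": [0.22,-0.094,0],"twist": [0,0,0],"jaw": 1},
    {"xyz": [0.22,-0.094,0],"twist": [0,0,0],"jaw": 1}
  ]
}}

```text
clock: 17.83
tcp_pos: [0.5602, 0.0898, 0.2152]
orientation: [-0.001, 0.782, 0.623, 0.001]
wrist_force: [-1.0, -0.8, -0.1]
finger_gap: 0.0853
```

```bash
python3 - <<'E'
from h import *
for n,bx,lo,hi in(('top',(110,185,130,195),.16,.18),('side',(120,220,235,320),.16,.18),('top',(110,185,130,200),.138,.18),('side',(120,220,235,330),.138,.18),('top',(296,340,130,170),.06,.08),('side',(200,250,140,190),.06,.08)):
    c=cam(n);P=cloud(c);z=P[...,2];m=np.zeros(z.shape,bool);m[bx[2]:bx[3],bx[0]:bx[1]]=1
    q=P[m&(z>lo)&(z<hi)];q=q[np.linalg.norm(q[:,:2]-np.median(q[:,:2],0),axis=1)<.08]
    r=cv2.minAreaRect((q[:,:2]*1e3).astype(np.float32));print(n,len(q),np.round(r[0],1),np.round(r[1],1),round(r[2],1),np.median(q[:,2]).round(4))
    if n=='side' and lo<.1: save('s7',cv2.resize(c['color'][110:320,110:320],None,fx=2.5,fy=2.5,interpolation=cv2.INTER_CUBIC))
E
python3 go.py .52 .344 .22 76
```

```text
top 567 [523.9 340.5] [56.2 92.7] 73.5 0.1703
side 777 [521.9 346.2] [54.6 92.2] 73.5 0.1687
top 868 [519.6 340.3] [ 61.9 129.1] 75.5 0.1683
side 1234 [518.2 347.8] [ 62.2 128.6] 76.0 0.1667
top 235 [ 602.5 -151.9] [50.7 51. ] 4.2 0.0729
side 151 [ 598.3 -150.9] [42.4 55.8] 20.6 0.0704
clk 18.1333 tcp [0.5622 0.0832 0.2144] jawdir 76.61 down [ 0. -0. -1.] j [ 0.01  0.31 -0.01  1.26 -0.    0.24] F [0.8 0.4 0.7] gap 0.0851
shift [ 0.2439 -0.1015 -0.0057] twist z 0.0106
```

View pics/s7.png

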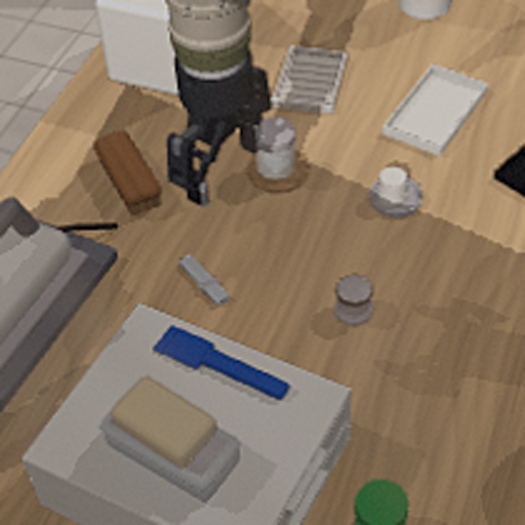

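The jar is upright on the coaster at crop (275,150). The soap is at (162,420) on the tin. Next is the soap.

>>> {"method": "servo_tool", "body": {
  "targets": [
    {"xyz": [0.244,-0.0985,0],"twist": [0,0,0.054],"jaw": 1},
    {"xyz": [0.244,-0.0985,0],"twist": [0,0,0.054],"jaw": 1},
    {"xyz": [0.244,-0.0985,0],"twist": [0,0,0.054],"jaw": 1},
    {"xyz": [0.244,-0.0985,0],"twist": [0,0,0.054],"jaw": 1},
    {"xyz": [0.244,-0.0985,0],"twist": [0,0,0.054],"jaw": 1},
    {"xyz": [0.244,-0.0985,0],"twist": [0,0,0.054],"jaw": 1},
    {"xyz": [0.244,-0.0985,0],"twist": [0,0,0.054],"jaw": 1},
    {"xyz": [0.244,-0.0985,0],"twist": [0,0,0.054],"jaw": 1},
    {"xyz": [0.244,-0.0985,0],"twist": [0,0,0.054],"jaw": 1},
    {"xyz": [0.244,-0.0985,0.012],"twist": [0,0,0.054],"jaw": 1},
    {"xyz": [0.244,-0.0985,0.02],"twist": [0,0,0.054],"jaw": 1},
    {"xyz": [0.244,-0.0985,0.02],"twist": [0,0,0.054],"jaw": 1}
  ]
}}

```text
clock: 19.13
tcp_pos: [0.5218, 0.3421, 0.1922]
orientation: [-0.0, 0.801, 0.598, -0.002]
wrist_force: [0.1, -0.3, -0.7]
finger_gap: 0.0857
```

```bash
python3 go.py .523 .3435 .148 73.5
```

```text
clk 19.1333 tcp [0.5218 0.3421 0.1922] jawdir 73.46 down [-0.003 -0.002 -1.   ] j [ 0.45  0.42  0.11  1.26 -0.    0.74] F [ 0.1 -0.3 -0.7] gap 0.0857
shift [0.0018 0.0009 0.0441] twist z -0.0007
```

>>> {"method": "servo_tool", "body": {
  "targets": [
    {"xyz": [0.001,0.001,0.012],"twist": [0,0,0],"jaw": 1},
    {"xyz": [0.001,0.001,0.024],"twist": [0,0,0],"jaw": 1},
    {"xyz": [0.001,0.001,0.034],"twist": [0,0,0],"jaw": 1},
    {"xyz": [0.001,0.001,0.041],"twist": [0,0,0],"jaw": 1},
    {"xyz": [0.001,0.001,0.045],"twist": [0,0,0],"jaw": 1},
    {"xyz": [0.001,0.001,0.045],"twist": [0,0,0],"jaw": 1}
  ]
}}

```text
clock: 19.63
tcp_pos: [0.5228, 0.3446, 0.1482]
orientation: [-0.0, 0.801, 0.599, -0.001]
wrist_force: [1.2, -0.3, -0.1]
finger_gap: 0.0853
```

>>> {"method": "servo_tool", "body": {
  "squeeze": 50,
  "targets": [
    {"xyz": [0,0,0],"twist": [0,0,0],"jaw": 0.85},
    {"xyz": [0,0,0],"twist": [0,0,0],"jaw": 0.77},
    {"xyz": [0,0,0],"twist": [0,0,0],"jaw": 0.72},
    {"xyz": [0,0,0],"twist": [0,0,0],"jaw": 0.69},
    {"xyz": [0,0,0],"twist": [0,0,0],"jaw": 0.66},
    {"xyz": [0,0,0],"twist": [0,0,0],"jaw": 0.63},
    {"xyz": [0,0,0],"twist": [0,0,0],"jaw": 0.6},
    {"xyz": [0,0,0],"twist": [0,0,0],"jaw": 0.5},
    {"xyz": [0,0,0],"twist": [0,0,0],"jaw": 0.5},
    {"xyz": [0,0,0],"twist": [0,0,0],"jaw": 0.5}
  ]
}}

```text
clock: 20.47
tcp_pos: [0.5235, 0.3453, 0.1501]
orientation: [0.0, 0.801, 0.599, 0.0]
wrist_force: [-1.6, -1.0, 5.3]
finger_gap: 0.0547
```

```bash
python3 go.py .620 -.335 .2 8.4
```

```text
clk 20.4667 tcp [0.5235 0.3453 0.1501] jawdir 73.62 down [ 0.001  0.    -1.   ] j [ 0.46  0.45  0.04  1.16 -0.    0.74] F [-1.6 -1.   5.3] gap 0.0547
shift [-0.6255  0.2845 -0.0498] twist z 1.1384
```

>>> {"method": "servo_tool", "body": {
  "targets": [
    {"xyz": [0,0,-0.005],"twist": [0,0,0],"jaw": 0.5},
    {"xyz": [0,0,-0.015],"twist": [0,0,0],"jaw": 0.5},
    {"xyz": [-0.006,0.003,-0.03],"twist": [0,0,0],"jaw": 0.5},
    {"xyz": [-0.025,0.011,-0.045],"twist": [0,0,0.03],"jaw": 0.5},
    {"xyz": [-0.05,0.023,-0.055],"twist": [0,0,0.08],"jaw": 0.5},
    {"xyz": [-0.081,0.037,-0.06],"twist": [0,0,0.14],"jaw": 0.5},
    {"xyz": [-0.113,0.051,-0.06],"twist": [0,0,0.2],"jaw": 0.5},
    {"xyz": [-0.144,0.065,-0.06],"twist": [0,0,0.27],"jaw": 0.5},
    {"xyz": [-0.175,0.08,-0.06],"twist": [0,0,0.34],"jaw": 0.5},
    {"xyz": [-0.206,0.094,-0.06],"twist": [0,0,0.41],"jaw": 0.5},
    {"xyz": [-0.231,0.105,-0.06],"twist": [0,0,0.46],"jaw": 0.5},
    {"xyz": [-0.25,0.114,-0.06],"twist": [0,0,0.5],"jaw": 0.5}
  ]
}}

```text
clock: 21.47
tcp_pos: [0.5623, 0.0711, 0.2097]
orientation: [0.0, 0.925, 0.381, 0.0]
wrist_force: [0.1, 1.1, -1.9]
finger_gap: 0.055
```

```bash
python3 go.py .620 -.335 .2 8.4
```

```text
clk 21.4667 tcp [0.5623 0.0711 0.2097] jawdir 44.74 down [ 0. -0. -1.] j [-0.02  0.3  -0.02  1.25 -0.    0.77] F [ 0.1  1.1 -1.9] gap 0.055
shift [-0.2449  0.329   0.0099] twist z 0.6343
```

>>> {"method": "servo_tool", "body": {
  "targets": [
    {"xyz": [-0.015,0.02,0],"twist": [0,0,0.04],"jaw": 0.5},
    {"xyz": [-0.034,0.046,0],"twist": [0,0,0.09],"jaw": 0.5},
    {"xyz": [-0.056,0.076,0],"twist": [0,0,0.15],"jaw": 0.5},
    {"xyz": [-0.078,0.105,0],"twist": [0,0,0.21],"jaw": 0.5},
    {"xyz": [-0.1,0.135,0],"twist": [0,0,0.27],"jaw": 0.5},
    {"xyz": [-0.122,0.165,0.01],"twist": [0,0,0.33],"jaw": 0.5},
    {"xyz": [-0.145,0.194,0.02],"twist": [0,0,0.39],"jaw": 0.5},
    {"xyz": [-0.167,0.224,0.035],"twist": [0,0,0.45],"jaw": 0.5},
    {"xyz": [-0.188,0.252,0.05],"twist": [0,0,0.51],"jaw": 0.5},
    {"xyz": [-0.207,0.278,0.065],"twist": [0,0,0.56],"jaw": 0.5},
    {"xyz": [-0.222,0.299,0.08],"twist": [0,0,0.6],"jaw": 0.5},
    {"xyz": [-0.232,0.313,0.09],"twist": [0,0,0.63],"jaw": 0.5}
  ]
}}

```text
clock: 22.47
tcp_pos: [0.6189, -0.3148, 0.1175]
orientation: [-0.0, 0.997, 0.075, -0.0]
wrist_force: [-0.2, 0.3, -2.1]
finger_gap: 0.0545
```

```bash
python3 - <<'E'
from ov import *
d=np.radians(98.4);a=np.array([np.cos(d),np.sin(d)])*.062;b=np.array([-np.sin(d),np.cos(d)])*.044
ov('side','s8',200,290,90,175,7,[(*(np.array([.62,-.335])+i*a+j*b),.014) for i in(-1,1) for j in(-1,1)])
E
python3 go.py .620 -.335 .0165 8.4
```

```text
clk 22.5167 tcp [ 0.6184 -0.3168  0.1153] jawdir 8.48 down [-0.003  0.    -1.   ] j [-0.59  0.6   0.2   1.18 -0.    0.83] F [ 0.7 -3.4 -3.1] gap 0.0549
shift [-0.0009  0.0183  0.0988] twist z 0.0013
```

View pics/s8.png

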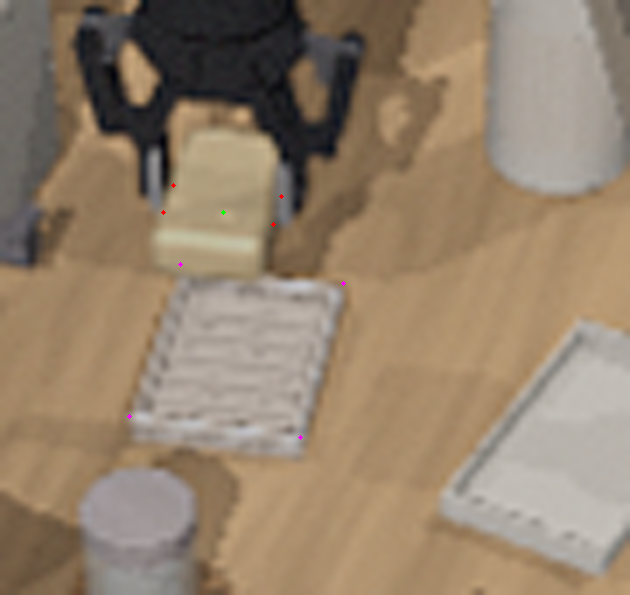

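The soap hangs aligned with the dish. The predicted dish corners match apart from the known camera bias of about 1.5 px downward. I'll lower it.

>>> {"method": "servo_tool", "body": {
  "targets": [
    {"xyz": [-0.001,0.008,0.01],"twist": [0,0,0],"jaw": 0.5},
    {"xyz": [-0.001,0.014,0.025],"twist": [0,0,0],"jaw": 0.5},
    {"xyz": [-0.001,0.018,0.042],"twist": [0,0,0],"jaw": 0.5},
    {"xyz": [-0.001,0.018,0.058],"twist": [0,0,0],"jaw": 0.5},
    {"xyz": [-0.001,0.018,0.072],"twist": [0,0,0],"jaw": 0.5},
    {"xyz": [-0.001,0.018,0.083],"twist": [0,0,0],"jaw": 0.5},
    {"xyz": [-0.001,0.018,0.09],"twist": [0,0,0],"jaw": 0.5},
    {"xyz": [-0.001,0.018,0.093],"twist": [0,0,0],"jaw": 0.5},
    {"xyz": [-0.001,0.018,0.095],"twist": [0,0,0],"jaw": 0.5},
    {"xyz": [-0.001,0.018,0.095],"twist": [0,0,0],"jaw": 0.5}
  ]
}}

```text
clock: 23.35
tcp_pos: [0.6214, -0.3299, 0.0247]
orientation: [0.0, 0.997, 0.078, 0.0]
wrist_force: [1.2, -0.7, -1.4]
finger_gap: 0.0548
```

>>> {"method": "servo_tool", "body": {
  "targets": [
    {"xyz": [0,0,0.001],"twist": [0,0,0],"jaw": 0.5},
    {"xyz": [0,0,0.0015],"twist": [0,0,0],"jaw": 0.5},
    {"xyz": [0,0,0.0015],"twist": [0,0,0],"jaw": 0.5}
  ]
}}

```text
clock: 23.6
tcp_pos: [0.6214, -0.3302, 0.0234]
orientation: [0.0, 0.997, 0.077, 0.0]
wrist_force: [-0.0, 0.2, -2.2]
finger_gap: 0.055
```

>>> {"method": "servo_tool", "body": {
  "targets": [
    {"xyz": [-0.001,0.002,0.001],"twist": [0,0,0],"jaw": 0.5},
    {"xyz": [-0.001,0.004,0.003],"twist": [0,0,0],"jaw": 0.5},
    {"xyz": [-0.001,0.004,0.0045],"twist": [0,0,0],"jaw": 0.5},
    {"xyz": [-0.001,0.004,0.005],"twist": [0,0,0],"jaw": 0.5},
    {"xyz": [-0.001,0.004,0.005],"twist": [0,0,0],"jaw": 0.5}
  ]
}}

```text
clock: 24.02
tcp_pos: [0.6204, -0.3341, 0.0174]
orientation: [-0.0, 0.997, 0.077, -0.0]
wrist_force: [1.1, 0.6, -1.9]
finger_gap: 0.0548
```

>>> {"method": "servo_tool", "body": {
  "targets": [
    {"xyz": [0,0,0.0005],"twist": [0,0,0],"jaw": 0.5},
    {"xyz": [0,0,0.001],"twist": [0,0,0],"jaw": 0.5},
    {"xyz": [0,0,0.001],"twist": [0,0,0],"jaw": 0.5}
  ]
}}

```text
clock: 24.27
tcp_pos: [0.6207, -0.334, 0.0167]
orientation: [-0.0, 0.997, 0.077, -0.0]
wrist_force: [0.0, -0.6, -1.1]
finger_gap: 0.0553
```

>>> {"method": "servo_tool", "body": {
  "targets": [
    {"xyz": [0,0,0.0005],"twist": [0,0,0],"jaw": 0.5},
    {"xyz": [0,0,0.001],"twist": [0,0,0],"jaw": 0.5},
    {"xyz": [0,0,0.001],"twist": [0,0,0],"jaw": 0.5}
  ]
}}

```text
clock: 24.52
tcp_pos: [0.6208, -0.3341, 0.0161]
orientation: [0.0, 0.997, 0.077, 0.0]
wrist_force: [-0.7, 1.5, -0.2]
finger_gap: 0.055
```

>>> {"method": "servo_tool", "body": {
  "targets": [
    {"xyz": [0,0,0.0005],"twist": [0,0,0],"jaw": 0.5},
    {"xyz": [0,0,0.001],"twist": [0,0,0],"jaw": 0.5},
    {"xyz": [0,0,0.001],"twist": [0,0,0],"jaw": 0.5}
  ]
}}

```text
clock: 24.77
tcp_pos: [0.6208, -0.3341, 0.0161]
orientation: [0.0, 0.997, 0.077, 0.0]
wrist_force: [-2.3, 1.1, 6.6]
finger_gap: 0.0545
```

>>> {"method": "servo_tool", "body": {
  "targets": [
    {"xyz": [0,0,0.0005],"twist": [0,0,0],"jaw": 0.5},
    {"xyz": [0,0,0.0005],"twist": [0,0,0],"jaw": 0.5},
    {"xyz": [0,0,0.0005],"twist": [0,0,0],"jaw": 0.5}
  ]
}}

```text
clock: 25.02
tcp_pos: [0.6208, -0.3341, 0.0161]
orientation: [0.0, 0.997, 0.077, 0.0]
wrist_force: [-3.9, 3.0, 8.7]
finger_gap: 0.0548
```

>>> {"method": "servo_tool", "body": {
  "targets": [
    {"xyz": [0,0,-0.001],"twist": [0,0,0],"jaw": 0.66},
    {"xyz": [0,0,-0.001],"twist": [0,0,0],"jaw": 0.7},
    {"xyz": [0,0,-0.001],"twist": [0,0,0],"jaw": 0.8},
    {"xyz": [0,0,-0.001],"twist": [0,0,0],"jaw": 1},
    {"xyz": [0,0,-0.003],"twist": [0,0,0],"jaw": 1},
    {"xyz": [0,0,-0.01],"twist": [0,0,0],"jaw": 1},
    {"xyz": [0,0,-0.03],"twist": [0,0,0],"jaw": 1},
    {"xyz": [0,0,-0.06],"twist": [0,0,0],"jaw": 1},
    {"xyz": [0,0,-0.1],"twist": [0,0,0],"jaw": 1},
    {"xyz": [0,0,-0.14],"twist": [0,0,0],"jaw": 1},
    {"xyz": [0,0,-0.18],"twist": [0,0,0],"jaw": 1},
    {"xyz": [0,0,-0.2],"twist": [0,0,0],"jaw": 1}
  ]
}}

```text
clock: 26.02
tcp_pos: [0.622, -0.335, 0.2213]
orientation: [0.003, 0.997, 0.077, 0.003]
wrist_force: [2.1, 0.4, 1.2]
finger_gap: 0.0858
```

```bash
python3 go.py .53 .09 .21 76
```

```text
clk 26.0167 tcp [ 0.622  -0.335   0.2213] jawdir 8.88 down [ 0.007 -0.005 -1.   ] j [-0.61  0.58  0.44  1.42 -0.    0.81] F [2.1 0.4 1.2] gap 0.0858
shift [-0.0253 -0.4342  0.0087] twist z -1.1714
```

>>> {"method": "servo_tool", "body": {
  "targets": [
    {"xyz": [-0.025,-0.434,0],"twist": [0,0,-1.175],"jaw": 1},
    {"xyz": [-0.025,-0.434,0],"twist": [0,0,-1.175],"jaw": 1},
    {"xyz": [-0.025,-0.434,0],"twist": [0,0,-1.175],"jaw": 1},
    {"xyz": [-0.025,-0.434,0],"twist": [0,0,-1.175],"jaw": 1},
    {"xyz": [-0.025,-0.434,0],"twist": [0,0,-1.175],"jaw": 1},
    {"xyz": [-0.025,-0.434,0],"twist": [0,0,-1.175],"jaw": 1},
    {"xyz": [-0.025,-0.434,0],"twist": [0,0,-1.175],"jaw": 1},
    {"xyz": [-0.025,-0.434,0],"twist": [0,0,-1.175],"jaw": 1},
    {"xyz": [-0.025,-0.434,0],"twist": [0,0,-1.175],"jaw": 1},
    {"xyz": [-0.025,-0.434,0],"twist": [0,0,-1.175],"jaw": 1},
    {"xyz": [-0.025,-0.434,0],"twist": [0,0,-1.175],"jaw": 1},
    {"xyz": [-0.025,-0.434,0],"twist": [0,0,-1.175],"jaw": 1}
  ]
}}

```text
clock: 27.02
tcp_pos: [0.5277, 0.0947, 0.2152]
orientation: [-0.0, 0.785, 0.619, 0.001]
wrist_force: [-0.7, -0.6, -0.1]
finger_gap: 0.0856
```

```bash
python3 - <<'E'
from h import *
for n,bx,lo,hi in(('top',(110,185,130,200),.13,.16),('side',(120,220,235,330),.13,.16),('side',(205,255,110,165),.028,.045)):
    c=cam(n);P=cloud(c);z=P[...,2];m=np.zeros(z.shape,bool);m[bx[2]:bx[3],bx[0]:bx[1]]=1
    q=P[m&(z>lo)&(z<hi)];q=q[np.linalg.norm(q[:,:2]-np.median(q[:,:2],0),axis=1)<.08]
    r=cv2.minAreaRect((q[:,:2]*1e3).astype(np.float32));print(n,len(q),np.round(r[0],1),np.round(r[1],1),round(r[2],1),np.median(q[:,2]).round(4))
save('s9',cv2.resize(c['color'][110:320,110:320],None,fx=2.5,fy=2.5,interpolation=cv2.INTER_CUBIC))
E
python3 go.py .519 .3445 .21 76
```

```text
top 868 [520.1 341.9] [ 63.7 131. ] 77.4 0.1426
side 1222 [518.9 346. ] [ 64.2 131.9] 76.2 0.1413
side 240 [ 619.1 -333.9] [52.2 99.1] 8.6 0.035
clk 27.1667 tcp [0.5293 0.0906 0.2148] jawdir 76.22 down [ 0.001 -0.001 -1.   ] j [ 0.02  0.24 -0.09  1.24 -0.    0.26] F [-0.4 -0.5  0.2] gap 0.0852
shift [ 0.2441 -0.0704  0.0046] twist z 0.0039
```

View pics/s9.png

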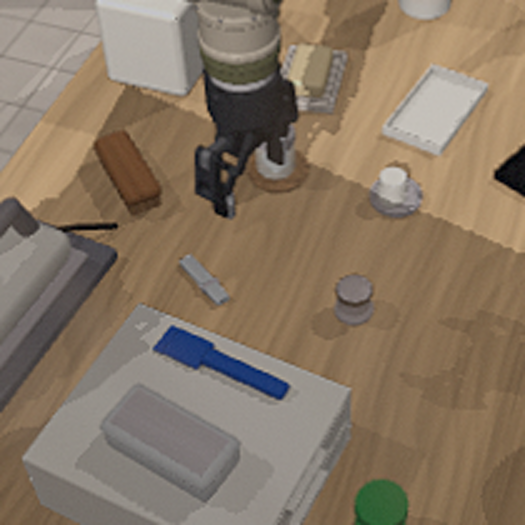

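The soap is in the dish at crop (315,70). The tin is alone at (170,440). Next is the tin.

>>> {"method": "servo_tool", "body": {
  "targets": [
    {"xyz": [0.244,-0.07,0],"twist": [0,0,-0.013],"jaw": 1},
    {"xyz": [0.244,-0.07,0],"twist": [0,0,-0.013],"jaw": 1},
    {"xyz": [0.244,-0.07,0],"twist": [0,0,-0.013],"jaw": 1},
    {"xyz": [0.244,-0.07,0],"twist": [0,0,-0.013],"jaw": 1},
    {"xyz": [0.244,-0.07,0],"twist": [0,0,-0.013],"jaw": 1},
    {"xyz": [0.244,-0.07,0],"twist": [0,0,-0.013],"jaw": 1},
    {"xyz": [0.244,-0.07,0],"twist": [0,0,-0.013],"jaw": 1},
    {"xyz": [0.244,-0.07,0],"twist": [0,0,-0.013],"jaw": 1},
    {"xyz": [0.244,-0.07,0.015],"twist": [0,0,-0.013],"jaw": 1},
    {"xyz": [0.244,-0.07,0.03],"twist": [0,0,-0.013],"jaw": 1},
    {"xyz": [0.244,-0.07,0.04],"twist": [0,0,-0.013],"jaw": 1},
    {"xyz": [0.244,-0.07,0.04],"twist": [0,0,-0.013],"jaw": 1}
  ]
}}

```text
clock: 28.17
tcp_pos: [0.5187, 0.3416, 0.1717]
orientation: [-0.0, 0.784, 0.621, -0.002]
wrist_force: [-0.4, -0.3, -0.3]
finger_gap: 0.0854
```

```bash
python3 go.py .5195 .344 .11 77
```

```text
clk 28.1667 tcp [0.5187 0.3416 0.1717] jawdir 76.77 down [-0.004 -0.003 -1.   ] j [ 0.45  0.43  0.07  1.21 -0.    0.68] F [-0.4 -0.3 -0.3] gap 0.0854
shift [0.0027 0.0004 0.0617] twist z -0.0039
```

>>> {"method": "servo_tool", "body": {
  "targets": [
    {"xyz": [0.0015,0,0.012],"twist": [0,0,0],"jaw": 1},
    {"xyz": [0.0015,0,0.025],"twist": [0,0,0],"jaw": 1},
    {"xyz": [0.0015,0,0.038],"twist": [0,0,0],"jaw": 1},
    {"xyz": [0.0015,0,0.05],"twist": [0,0,0],"jaw": 1},
    {"xyz": [0.0015,0,0.058],"twist": [0,0,0],"jaw": 1},
    {"xyz": [0.0015,0,0.062],"twist": [0,0,0],"jaw": 1},
    {"xyz": [0.0015,0,0.062],"twist": [0,0,0],"jaw": 1}
  ]
}}

```text
clock: 28.75
tcp_pos: [0.5195, 0.345, 0.1118]
orientation: [-0.0, 0.783, 0.622, -0.001]
wrist_force: [-0.1, 0.0, 0.2]
finger_gap: 0.0857
```

>>> {"method": "servo_tool", "body": {
  "squeeze": 60,
  "targets": [
    {"xyz": [0,0,0],"twist": [0,0,0],"jaw": 0.9},
    {"xyz": [0,0,0],"twist": [0,0,0],"jaw": 0.84},
    {"xyz": [0,0,0],"twist": [0,0,0],"jaw": 0.8},
    {"xyz": [0,0,0],"twist": [0,0,0],"jaw": 0.77},
    {"xyz": [0,0,0],"twist": [0,0,0],"jaw": 0.74},
    {"xyz": [0,0,0],"twist": [0,0,0],"jaw": 0.7},
    {"xyz": [0,0,0],"twist": [0,0,0],"jaw": 0.6},
    {"xyz": [0,0,0],"twist": [0,0,0],"jaw": 0.6},
    {"xyz": [0,0,0],"twist": [0,0,0],"jaw": 0.6}
  ]
}}

```text
clock: 29.5
tcp_pos: [0.5199, 0.346, 0.1134]
orientation: [0.0, 0.783, 0.622, 0.001]
wrist_force: [-0.3, -1.5, 5.9]
finger_gap: 0.0629
```

```bash
python3 go.py .430 -.333 .2 -11.2
```

```text
clk 29.5 tcp [0.5199 0.346  0.1134] jawdir 76.95 down [ 0.002  0.    -1.   ] j [ 0.46  0.46 -0.03  1.08 -0.    0.69] F [-0.3 -1.5  5.9] gap 0.0629
shift [-0.6817  0.0658 -0.0868] twist z 1.5385
```

>>> {"method": "servo_tool", "body": {
  "targets": [
    {"xyz": [0,0,-0.005],"twist": [0,0,0],"jaw": 0.6},
    {"xyz": [0,0,-0.016],"twist": [0,0,0],"jaw": 0.6},
    {"xyz": [-0.003,0,-0.033],"twist": [0,0,0],"jaw": 0.6},
    {"xyz": [-0.02,0.002,-0.052],"twist": [0,0,0.03],"jaw": 0.6},
    {"xyz": [-0.045,0.004,-0.068],"twist": [0,0,0.08],"jaw": 0.6},
    {"xyz": [-0.075,0.007,-0.078],"twist": [0,0,0.15],"jaw": 0.6},
    {"xyz": [-0.11,0.011,-0.083],"twist": [0,0,0.23],"jaw": 0.6},
    {"xyz": [-0.145,0.014,-0.083],"twist": [0,0,0.32],"jaw": 0.6},
    {"xyz": [-0.18,0.017,-0.083],"twist": [0,0,0.41],"jaw": 0.6},
    {"xyz": [-0.215,0.021,-0.083],"twist": [0,0,0.5],"jaw": 0.6},
    {"xyz": [-0.24,0.023,-0.083],"twist": [0,0,0.57],"jaw": 0.6},
    {"xyz": [-0.26,0.025,-0.083],"twist": [0,0,0.62],"jaw": 0.6}
  ]
}}

```text
clock: 30.5
tcp_pos: [0.4845, 0.0851, 0.1959]
orientation: [0.0, 0.936, 0.351, 0.0]
wrist_force: [-0.7, -0.4, -2.6]
finger_gap: 0.063
```

```bash
python3 go.py .430 -.333 .2 -11.2
```

```text
clk 30.5 tcp [0.4845 0.0851 0.1959] jawdir 41.15 down [ 0. -0. -1.] j [ 0.01  0.17 -0.23  1.17 -0.    0.86] F [-0.7 -0.4 -2.6] gap 0.063
shift [-0.3162  0.2789 -0.004 ] twist z 0.9137
```

>>> {"method": "servo_tool", "body": {
  "targets": [
    {"xyz": [-0.018,0.016,0],"twist": [0,0,0.05],"jaw": 0.6},
    {"xyz": [-0.04,0.035,0],"twist": [0,0,0.12],"jaw": 0.6},
    {"xyz": [-0.065,0.057,0],"twist": [0,0,0.2],"jaw": 0.6},
    {"xyz": [-0.092,0.081,0],"twist": [0,0,0.29],"jaw": 0.6},
    {"xyz": [-0.119,0.105,0],"twist": [0,0,0.38],"jaw": 0.6},
    {"xyz": [-0.146,0.129,0],"twist": [0,0,0.47],"jaw": 0.6},
    {"xyz": [-0.173,0.153,0],"twist": [0,0,0.56],"jaw": 0.6},
    {"xyz": [-0.2,0.176,0],"twist": [0,0,0.65],"jaw": 0.6},
    {"xyz": [-0.227,0.2,0],"twist": [0,0,0.74],"jaw": 0.6},
    {"xyz": [-0.254,0.224,0],"twist": [0,0,0.82],"jaw": 0.6},
    {"xyz": [-0.278,0.245,0],"twist": [0,0,0.88],"jaw": 0.6},
    {"xyz": [-0.295,0.26,0],"twist": [0,0,0.91],"jaw": 0.6}
  ]
}}

```text
clock: 31.5
tcp_pos: [0.4355, -0.306, 0.1958]
orientation: [0.0, 0.995, -0.096, 0.0]
wrist_force: [0.2, -0.2, -2.1]
finger_gap: 0.0629
```

>>> {"method": "servo_tool", "body": {
  "targets": [
    {"xyz": [-0.003,0.02,0.01],"twist": [0,0,0],"jaw": 0.6},
    {"xyz": [-0.004,0.026,0.03],"twist": [0,0,0],"jaw": 0.6},
    {"xyz": [-0.004,0.027,0.05],"twist": [0,0,0],"jaw": 0.6},
    {"xyz": [-0.004,0.027,0.07],"twist": [0,0,0],"jaw": 0.6},
    {"xyz": [-0.004,0.027,0.085],"twist": [0,0,0],"jaw": 0.6},
    {"xyz": [-0.004,0.027,0.095],"twist": [0,0,0],"jaw": 0.6},
    {"xyz": [-0.004,0.027,0.1],"twist": [0,0,0],"jaw": 0.6},
    {"xyz": [-0.004,0.027,0.1],"twist": [0,0,0],"jaw": 0.6}
  ]
}}

```text
clock: 32.17
tcp_pos: [0.4267, -0.3284, 0.0946]
orientation: [-0.001, 0.996, -0.093, -0.001]
wrist_force: [0.4, 0.3, -1.9]
finger_gap: 0.0627
```

```bash
python3 - <<'E'
from ov import *
d=np.radians(78.8);a=np.array([np.cos(d),np.sin(d)])*.078;b=np.array([-np.sin(d),np.cos(d)])*.045
ov('side','s10',235,335,90,180,6,[(*(np.array([.43,-.333])+i*a+j*b),.014) for i in(-1,1) for j in(-1,1)])
E
python3 go.py .430 -.333 .0164 -11.2
```

```text
clk 32.2167 tcp [ 0.4272 -0.3288  0.0955] jawdir -10.7 down [-0.  0. -1.] j [-0.8   0.32 -0.28  0.96  0.    0.95] F [ 0.  -0.8 -1.9] gap 0.0628
shift [0.0035 0.0036 0.0791] twist z 0.0087
```

View pics/s10.png

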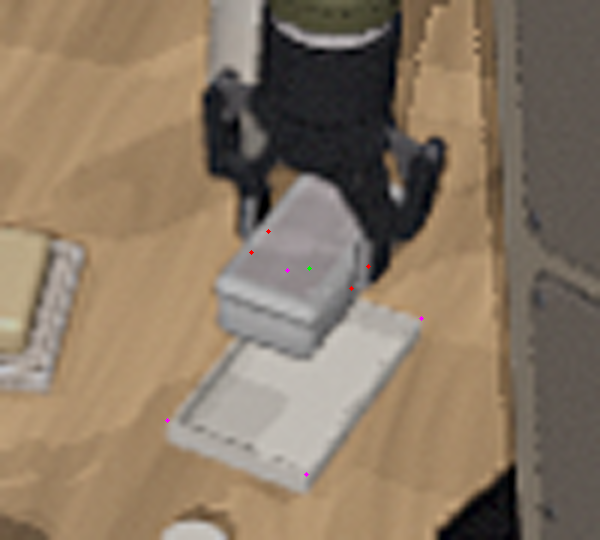

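The tin is aligned above the tray, whose predicted corners match to within about 1 px after bias. I'll lower it.

>>> {"method": "servo_tool", "body": {
  "targets": [
    {"xyz": [0.002,0.002,0.012],"twist": [0,0,0],"jaw": 0.6},
    {"xyz": [0.003,0.003,0.026],"twist": [0,0,0],"jaw": 0.6},
    {"xyz": [0.003,0.003,0.04],"twist": [0,0,0],"jaw": 0.6},
    {"xyz": [0.003,0.003,0.053],"twist": [0,0,0],"jaw": 0.6},
    {"xyz": [0.003,0.003,0.063],"twist": [0,0,0],"jaw": 0.6},
    {"xyz": [0.003,0.003,0.069],"twist": [0,0,0],"jaw": 0.6},
    {"xyz": [0.003,0.003,0.073],"twist": [0,0,0],"jaw": 0.6},
    {"xyz": [0.003,0.003,0.075],"twist": [0,0,0],"jaw": 0.6},
    {"xyz": [0.003,0.003,0.075],"twist": [0,0,0],"jaw": 0.6}
  ]
}}

```text
clock: 32.97
tcp_pos: [0.4296, -0.3326, 0.0205]
orientation: [0.0, 0.996, -0.093, 0.0]
wrist_force: [-0.0, -0.1, -1.9]
finger_gap: 0.0626
```

>>> {"method": "servo_tool", "body": {
  "targets": [
    {"xyz": [0,0,0.001],"twist": [0,0,0],"jaw": 0.6},
    {"xyz": [0,0,0.0015],"twist": [0,0,0],"jaw": 0.6},
    {"xyz": [0,0,0.0015],"twist": [0,0,0],"jaw": 0.6}
  ]
}}

```text
clock: 33.22
tcp_pos: [0.4296, -0.3327, 0.0192]
orientation: [0.0, 0.996, -0.093, 0.0]
wrist_force: [-0.2, 0.7, -2.3]
finger_gap: 0.0627
```

>>> {"method": "servo_tool", "body": {
  "targets": [
    {"xyz": [0,0,0.001],"twist": [0,0,0],"jaw": 0.6},
    {"xyz": [0,0,0.002],"twist": [0,0,0],"jaw": 0.6},
    {"xyz": [0,0,0.002],"twist": [0,0,0],"jaw": 0.6}
  ]
}}

```text
clock: 33.47
tcp_pos: [0.4293, -0.3324, 0.0167]
orientation: [0.0, 0.996, -0.093, -0.0]
wrist_force: [0.1, -0.2, -2.4]
finger_gap: 0.063
```

>>> {"method": "servo_tool", "body": {
  "targets": [
    {"xyz": [0,0,0.0005],"twist": [0,0,0],"jaw": 0.6},
    {"xyz": [0,0,0.001],"twist": [0,0,0],"jaw": 0.6},
    {"xyz": [0,0,0.001],"twist": [0,0,0],"jaw": 0.6}
  ]
}}

```text
clock: 33.72
tcp_pos: [0.4294, -0.3324, 0.0164]
orientation: [0.0, 0.996, -0.093, 0.0]
wrist_force: [-1.4, 1.8, 4.2]
finger_gap: 0.0628
```

>>> {"method": "servo_tool", "body": {
  "targets": [
    {"xyz": [0,0,0.0005],"twist": [0,0,0],"jaw": 0.6},
    {"xyz": [0,0,0.001],"twist": [0,0,0],"jaw": 0.6},
    {"xyz": [0,0,0.001],"twist": [0,0,0],"jaw": 0.6}
  ]
}}

```text
clock: 33.97
tcp_pos: [0.4295, -0.3324, 0.0164]
orientation: [0.0, 0.996, -0.093, 0.0]
wrist_force: [-3.1, 3.4, 12.3]
finger_gap: 0.0628
```

Seated. I'll release it, rise and then move clear for a last look.

>>> {"method": "servo_tool", "body": {
  "targets": [
    {"xyz": [0,0,-0.001],"twist": [0,0,0],"jaw": 0.76},
    {"xyz": [0,0,-0.001],"twist": [0,0,0],"jaw": 0.8},
    {"xyz": [0,0,-0.001],"twist": [0,0,0],"jaw": 0.9},
    {"xyz": [0,0,-0.001],"twist": [0,0,0],"jaw": 1},
    {"xyz": [0,0,-0.003],"twist": [0,0,0],"jaw": 1},
    {"xyz": [0,0,-0.01],"twist": [0,0,0],"jaw": 1},
    {"xyz": [0,0,-0.03],"twist": [0,0,0],"jaw": 1},
    {"xyz": [0,0,-0.06],"twist": [0,0,0],"jaw": 1},
    {"xyz": [0,0,-0.1],"twist": [0,0,0],"jaw": 1},
    {"xyz": [0,0,-0.14],"twist": [0,0,0],"jaw": 1},
    {"xyz": [0,0,-0.18],"twist": [0,0,0],"jaw": 1},
    {"xyz": [0,0,-0.2],"twist": [0,0,0],"jaw": 1}
  ]
}}

```text
clock: 34.97
tcp_pos: [0.4306, -0.3336, 0.2207]
orientation: [0.002, 0.996, -0.093, 0.003]
wrist_force: [0.6, -0.9, -0.3]
finger_gap: 0.0856
```

>>> {"method": "servo_tool", "body": {
  "targets": [
    {"xyz": [0.05,-0.38,0],"twist": [0,0,-0.3],"jaw": 1},
    {"xyz": [0.05,-0.38,0],"twist": [0,0,-0.3],"jaw": 1},
    {"xyz": [0.05,-0.38,0],"twist": [0,0,-0.3],"jaw": 1},
    {"xyz": [0.05,-0.38,0],"twist": [0,0,-0.3],"jaw": 1},
    {"xyz": [0.05,-0.38,0],"twist": [0,0,-0.3],"jaw": 1},
    {"xyz": [0.05,-0.38,0],"twist": [0,0,-0.3],"jaw": 1},
    {"xyz": [0.05,-0.38,0],"twist": [0,0,-0.3],"jaw": 1},
    {"xyz": [0.05,-0.38,0],"twist": [0,0,-0.3],"jaw": 1},
    {"xyz": [0.05,-0.38,0],"twist": [0,0,-0.3],"jaw": 1},
    {"xyz": [0.05,-0.38,0],"twist": [0,0,-0.3],"jaw": 1},
    {"xyz": [0.05,-0.38,0],"twist": [0,0,-0.3],"jaw": 1},
    {"xyz": [0.05,-0.38,0],"twist": [0,0,-0.3],"jaw": 1}
  ]
}}

```text
clock: 35.97
tcp_pos: [0.549, 0.0319, 0.2149]
orientation: [0.0, 0.998, 0.057, -0.0]
wrist_force: [-0.2, -0.1, -0.9]
finger_gap: 0.0846
```

```bash
python3 - <<'E'
from h import *
def mm(n,c,nm,bx,lo,hi):
    P=cloud(c);z=P[...,2];m=np.zeros(z.shape,bool);m[bx[2]:bx[3],bx[0]:bx[1]]=1
    q=P[m&(z>lo)&(z<hi)]
    if len(q)<20: print(n,nm,'few');return
    q=q[np.linalg.norm(q[:,:2]-np.median(q[:,:2],0),axis=1)<.085]
    r=cv2.minAreaRect((q[:,:2]*1e3).astype(np.float32));A=np.c_[q[:,:2]-q[:,:2].mean(0),np.ones(len(q))];k=np.linalg.lstsq(A,q[:,2],rcond=None)[0]
    print(n,nm,len(q),np.round(r[0],1),np.round(r[1],1),round(r[2],1),'z',np.median(q[:,2]).round(4),'tilt',np.hypot(*k[:2]).round(3))
t=cam('top');s=cam('side')
for nm,bt,bs,lo,hi in(('cup',(296,332,183,215),(250,290,160,200),.035,.048),('jar',(296,340,130,170),(200,250,140,190),.065,.08),('soap',(335,400,120,170),(205,255,110,165),.03,.043),('tin',(330,405,175,230),(250,320,115,180),.039,.052)):
    mm('top',t,nm,bt,lo,hi);mm('side',s,nm,bs,lo,hi)
save('end',np.hstack([cv2.resize(t['color'][110:250,120:400],None,fx=1.6,fy=1.6),cv2.resize(s['color'][110:250,120:320],None,fx=1.6,fy=1.6)]))
E
sed -i '/^meas(.side/d' m2.py; python3 m2.py | grep scraper
```

```text
top cup 94 [ 441.4 -151.1] [33.5 31.2] 80.3 z 0.0425 tilt 0.046
side cup 76 [ 441. -147.] [32.4 33.9] 16.4 z 0.0403 tilt 0.032
top jar 232 [ 602.  -151.9] [51.1 51.2] 1.5 z 0.0725 tilt 0.052
side jar 139 [ 603.8 -146.9] [42.6 52.6] 21.3 z 0.0711 tilt 0.045
top soap 439 [ 621.9 -338. ] [56.7 92. ] 9.1 z 0.0369 tilt 0.011
side soap 186 [ 618.9 -334.7] [50.7 94.5] 9.2 z 0.0353 tilt 0.018
top tin 748 [ 430.  -334.9] [131.8  63.4] 81.4 z 0.0462 tilt 0.005
side tin 421 [ 429.  -329.9] [133.9  62.8] 77.0 z 0.0444 tilt 0.001
top scraper bbox (185, 143, 18, 48) [513.8 229.1] [ 33.  149.6] 80.5
```

View pics/end.png

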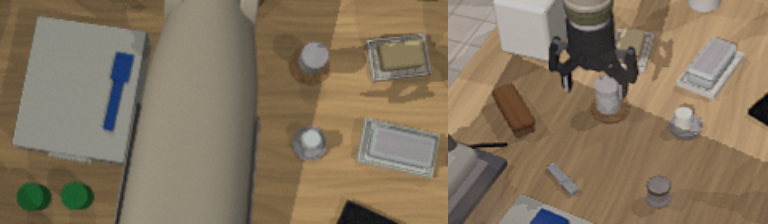

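All four are seated at the right heights, and the stopper (658,188) and scraper are in place. I'll hand in.

```bash
python3 -c "
from workcell import env
print(env.hand_in())"
```

```text
the job is handed in; nothing more can be done
None
```

I took the pile apart from the top down and put all four things back where they live. Each one was lowered until the wrist force showed contact, then released. The job was handed in at about 36 s on the clock; no verdict was reported.

The last checks with both cameras showed:

| Item | Offset from its place, top camera | Height of its top |
|---|---|---|
| Dosing cup | about 5 mm | 40–42 mm (should be 41) |
| Jar | about 2 mm | 71–73 mm (should be 72) |
| Soap | about 2 mm, within 1° of the dish | 35–37 mm (should be 36) |
| Tin | about 1.5 mm, within 3° of the tray | 44–46 mm (should be 45) |

- **Level:** the soap and tin read level. The cup and jar tops read 0.03–0.05 rad of tilt, about the noise on such small patches and under the 0.1 rad limit.
- **Bystanders:** the scraper measured unmoved (0.3 mm). The door stopper was checked only by eye in the final side view; it looked untouched.
- **Disagreement:** the two cameras differed by 4–7 mm in y. I checked both against the known fingertip position and used values in between. By the side camera alone the cup is about 8.5 mm off centre, still inside its 14 mm limit.

One move call was refused because its rows had no twist; nothing moved and I repeated it.

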